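Hang hanger yokes on the dip bar and lower it past the ratchet

ROBOT

A 6-joint arm with a two-finger parallel gripper is mounted at the origin on the work surface; the furniture and walls round the work are solid. World frame = base frame: x ahead of the robot, y to its left, z up, the work surface at z = 0. Lengths are in m, angles in rad, forces in N, time in s.
With the tool pointing down it reaches from about 0.35 to 0.925 m from the base axis. Payload 6.4 kg.
Tool frame: the origin (TCP) lies midway between the tips of the shut fingers; the grasp point (between the pads) lies 19 mm behind it; z points along the fingers, y is the direction in which the jaws open and shut (so a half turn about z gives the same grasp; the last joint's range is limited). The gripper opens to 94 mm and grips with 3 to 60 N. Pads are 16 mm wide; open, the fingers measure 119 mm over their backs; the gripper's body (75 mm by 177 mm) begins 78 mm behind the grasp point.
Start: joints at [-1.361, 0.245, 1.558, -0, 1.339, -0.174], TCP at [0.243, -0.603, 0.205] pointing down, gripper open.
Joint ranges: [-3.13, 3.13], [-1.02, 2.26], [0.13, 2.54], [-0.95, 4.09], [0.21, 2.88], [-2.74, 2.74]. Speed limits (rad/s): [2.57, 2.57, 3.14, 3.14, 3.14, 3.14].

INTERFACE

Orientations are given as a rotation vector (axis times angle).
In Python, from station import env, grab_frame gives the robot as it stands.
- The arm moves only by the tool apply_moves, never from a script. Its argument "deltas" is a list of rows, each an object with "twist": the turn, a rotation vector about the tool's x, y, z in rad, a list of three; "slide": the shift along the tool's x, y, z in cm, a list of three; "gripper": the finger opening in cm, from 0 to 9.4. In form: [{"twist": [ax, ay, az], "slide": [x, y, z], "gripper": gripper}, ...]. A call has 1 to 20 rows; each row shifts and turns the commanded pose from where the row before left it, along the tool's axes as they then stand; what a row does not reach is not made up. A row lasts 1/8 s, in which the tool goes at most 62.5 mm and 10.7 degrees, less where a joint would pass 70% of its speed; a pose out of reach is approached as far as the arm can. A call is refused whole if a number of a shift passes 6.25 or a number of a turn 0.188, either way. A call with a gripper value outside its range is refused whole. The fingers move at their own pace and stop on an object; "newtons" is the grip in N (left out, the last holds). Time passes only in rows, so rows that do not move let the fingers close. It gives the time, the measured TCP pose, the force and the opening at its end, in the units of the state.
- env.get_obs(): the state, without advancing time (a new reading comes with each control period).
- grab_frame(name): name is "scene" or "side" or "wrist"; returns a dict with "color" (384x512x3 uint8, red, green, blue), "fov_y" (degrees; the focal length in pixels is half the picture's height over the tangent of half this angle, whatever the lens; pixels are square), "cx", "cy" (the principal point, pixels), "dist" ([k1, k2, p1, p2, k3] as OpenCV has them; the pictures are not rectified), "rvec" (rotation vector, rad) and "tvec" (3), from world to camera coordinates, as OpenCV has them. Camera axes: x right, y down, z forward; pixel columns grow to the right and rows downward; lengths in m; the calibration is good to about 2 mm. A picture is of the moment at which its call begins. There is no depth.
- env.hand_in(): hands the job in, once; it reports no verdict.
The state is a dict: "time": time; "joint_pos": joint angles; "dq": joint speeds; "effort": joint torques, N m; "position": TCP position; "tool_rot": TCP orientation; "contact_force": force on the tool from outside, world axes, zero at the start; "ft_torque": the same for the moment, N m; "width": finger opening in m.
Only numpy, scipy, OpenCV 4.12 (cv2) and the standard library are available. Lean on these libraries where they do the work, as an engineer would, in place of code of your own. Each camera call takes 0.05 s, during which the arm holds its last target.

TASK

Hang every hanger yoke standing on the bench astride the raised bar over the tray, lug upwards. Once all of them hang there, lift the holding pawl right over until it stays back, turn the ratchet wheel backwards by its knob (counter-clockwise seen from above) until the bar is all the way down and the yokes hang inside the tray, then drop the pawl back onto the teeth. Leave the capacitor and the other things on the bench where they are.

Things in the scene. Friction and masses are not known exactly. Their poses are not given: they have to be found in the camera images.
- yoke_0_mid (a point): steel yoke (3 or 4 alike, 150 g): inverted U of 5 mm strip, 40 mm wide along y, 92 over the feet along x, 54 inside the splayed legs narrowing to 30 at the crown, crown underside 73 above the feet. Solid lug on top, 14 along x, 20 along y, 77 to 119 above the feet. Point: 60 above the feet, 40 below lug middle; z up, half turn about z alike. Hung: its y along the bar, point 5 mm below bar axis.
- yoke_1_mid (a point): another yoke, same as yoke_0 in every way: point 60 mm above its feet on its middle line, z up through the lug, y along the strip's 40 mm width, x from leg to leg. Stands on its feet on the bench at the start. No pose if absent.
- yoke_2_mid (a point): another yoke, same as yoke_0 in every way: point 60 mm above its feet on its middle line, z up through the lug, y along the strip's 40 mm width, x from leg to leg. Stands on its feet on the bench at the start. No pose if absent.
- yoke_3_mid (a point): another yoke, same as yoke_0 in every way: point 60 mm above its feet on its middle line, z up through the lug, y along the strip's 40 mm width, x from leg to leg. Stands on its feet on the bench at the start. No pose if absent.
- bar_mid (a point): middle of the hanging bar's axis: steel, 16 mm diameter, level along this y, 236 mm free between collars (room for 4 yokes 62 mm apart), on slides in two posts 240 mm high at y -170 and +170 mm. Axis 185 mm above the bench raised, 95 mm fully down. Below it a tray of the stand, 207 mm across the bar, 277 along, 56 high. All stand frames share one yaw; x away from the robot at yaw 0.
- wheel_axis (a point): point on the ratchet wheel's upright axis, 110 mm above the bench. Wheel: level steel disc, 156 mm diameter, top face 75 mm above the bench, saw teeth 11 mm high on its rim (60 to 78 mm from the axis). Geared to the bar; friction holds wheel and bar where they are left; turning takes about 3 to 12 N at the knob.
- crank_knob (a point): point on the axis of the wheel's black crank knob, 110 mm above the bench. Upright cylinder, 24 mm diameter, 75 to 133 mm above the bench, 42 mm from the wheel's axis, fixed on the wheel; can be pinched from above and led round.
- wheel (a joint): wheel angle, rad: 0 with the bar raised; grows as it is turned backwards (counter-clockwise seen from above), 46 mm of lowering per rad; 1.96 with the bar fully down, hard stop at 1.985. Cannot be turned backwards while the pawl is in the teeth.
- pawl_grip (a point): point on the axis of the pawl's finger bar, 32 mm from its middle on the stand's -x side, clear of the pawl's 18 mm wide arm. The bar: steel, 12 mm diameter, 100 mm long, level, along the stand's x, parallel to the hinge; 122 mm above the bench with the pawl down. It moves with the pawl on a circle of 49 mm radius round the hinge.
- pawl_hinge (a point): middle of the pawl's level hinge axis (along this frame's x), 94 mm above the bench, on the wheel's side away from the bar. With the pawl down the finger bar lies 40 mm towards the wheel (+y) and 28 mm up from it.
- pawl (a joint): pawl angle, rad: 0 in the teeth (up to 0.25 resting on a tooth's slope), grows as it is lifted up and over, away from the wheel (finger bar towards -y). Past about 1.2 it falls on by its weight to the stop at 1.9 and stays; let go below that it falls back onto the teeth.
- cap_a: upright motor capacitor, 36 mm diameter, 74 mm high, bystander; origin at the centre of its underside
There are look-alikes about, which are no part of the job. What is shaped like the part that bears yoke_0_mid but purple is not meant.

How it is judged:
On the way, in this order (a step that is already met when the one before it is completed fails the run):
1. every yoke hangs astride the raised bar, lug up, let go (x of yoke_0_mid in the frame of bar_mid between -0.015 and 0.015 m and y of yoke_0_mid in the frame of bar_mid between -0.11 and 0.11 m and z of yoke_0_mid in the frame of bar_mid between -0.014 and 0.004 m and angle between each of yoke_0_mid, yoke_1_mid, yoke_2_mid, yoke_3_mid's own z axis and vertical below 0.4 rad and x of yoke_1_mid in the frame of bar_mid between -0.015 and 0.015 m and y of yoke_1_mid in the frame of bar_mid between -0.11 and 0.11 m and z of yoke_1_mid in the frame of bar_mid between -0.014 and 0.004 m and x of yoke_2_mid in the frame of bar_mid between -0.015 and 0.015 m and y of yoke_2_mid in the frame of bar_mid between -0.11 and 0.11 m and z of yoke_2_mid in the frame of bar_mid between -0.014 and 0.004 m and x of yoke_3_mid in the frame of bar_mid between -0.015 and 0.015 m and y of yoke_3_mid in the frame of bar_mid between -0.11 and 0.11 m and z of yoke_3_mid in the frame of bar_mid between -0.014 and 0.004 m and value of joint wheel below 0.3 rad and value of joint pawl below 0.35 rad and contact force between the fingers and yoke_0 below 0.1 N and contact force between the fingers and yoke_1 below 0.1 N and contact force between the fingers and yoke_2 below 0.1 N and contact force between the fingers and yoke_3 below 0.1 N), for 0.3 s.
2. the pawl is lifted right over and stays back (value of joint pawl above 1.4 rad), for 0.2 s.
3. the wheel is turned backwards until the bar is down, the yokes still hanging on it (value of joint wheel above 1.86 rad and x of yoke_0_mid in the frame of bar_mid between -0.015 and 0.015 m and y of yoke_0_mid in the frame of bar_mid between -0.11 and 0.11 m and z of yoke_0_mid in the frame of bar_mid between -0.014 and 0.004 m and angle between each of yoke_0_mid, yoke_1_mid, yoke_2_mid, yoke_3_mid's own z axis and vertical below 0.4 rad and x of yoke_1_mid in the frame of bar_mid between -0.015 and 0.015 m and y of yoke_1_mid in the frame of bar_mid between -0.11 and 0.11 m and z of yoke_1_mid in the frame of bar_mid between -0.014 and 0.004 m and x of yoke_2_mid in the frame of bar_mid between -0.015 and 0.015 m and y of yoke_2_mid in the frame of bar_mid between -0.11 and 0.11 m and z of yoke_2_mid in the frame of bar_mid between -0.014 and 0.004 m and x of yoke_3_mid in the frame of bar_mid between -0.015 and 0.015 m and y of yoke_3_mid in the frame of bar_mid between -0.11 and 0.11 m and z of yoke_3_mid in the frame of bar_mid between -0.014 and 0.004 m), for 0.2 s.
4. the pawl is back on the teeth (value of joint pawl below 0.35 rad), for 0.3 s.
At the end, for the whole second after the job is handed in: Every yoke present hangs at rest on the bar, lug up (0.4 rad), mid point within 15 mm of the bar axis sideways, 4 mm above to 14 mm below it, within 110 mm of bar_mid along it; wheel beyond 1.86 rad (bar within 5 mm of fully down); pawl below 0.35 rad (all of step 3 and value of joint pawl below 0.35 rad and velocity of joint wheel below 0.05 rad/s and linear speed of each of yoke_0, yoke_1, yoke_2, yoke_3 below 0.03 m/s); the robot touches nothing.
It fails at once if the capacitor is shoved more than 50 mm (distance of cap_a from where it was at the start of the episode above 0.05 m).
Of yoke_0, yoke_1, yoke_2, yoke_3 only 3 to 4 are there at a start; the rules pass over those that are not, and their reading is None.
At some moment in a run one of yoke_0, yoke_1, yoke_2, yoke_3 may be knocked a few centimetres aside while the robot is not near it.
It also fails if it takes over 208 s, if anything falls off the work surface, if the arm or the gripper's body presses on something with over 40 N, if the wrist force passes 120 N, or if a joint passes its speed limit or range.

## Working session

There is one attempt and no reset: what is moved stays moved. The work goes in short steps, Python scripts to look and compute and a tool call to move; the robot and the scene stay as the last step left them, time stands still between calls to the robot, and variables do not carry over. Pictures are saved under pics/ and viewed, and the job is handed in when it is done.

Besides the shell and the picture viewer there is one more tool, called in YAML: its name, and indented under it one key for each argument. apply_moves: Moves the arm, as the interface text tells. Its arguments: {"type":"object","properties":{"deltas":{"type":"array"},"newtons":{"type":"number"}},"required":["deltas"]}

```bash
ls; mkdir -p pics; python3 - <<'E'
from station import env, grab_frame
import cv2
print(env.get_obs())
for n in ["scene","side","wrist"]:
    f=grab_frame(n); cv2.imwrite(f"pics/{n}0.png",f["color"][:,:,::-1])
    print(n,{k:v for k,v in f.items() if k!="color"})
E
```

```text
pics
{'time': 0.0, 'joint_pos': array([-1.36112059e+00,  2.45814526e-01,  1.55900050e+00, -5.75302682e-05,
        1.33868724e+00, -1.74123347e-01]), 'dq': array([ 0.00120354, -0.00061502,  0.00067531,  0.00023001, -0.00243336,
        0.00032968]), 'effort': array([-2.16246741e-05, -4.15842783e+01, -3.14602840e+01,  6.85250619e-02,
        3.33250081e-02, -1.62227725e-04]), 'position': array([ 0.24323977, -0.6021258 ,  0.20435234]), 'tool_rot': array([-3.08204743e+00, -5.98833360e-01,  1.41144215e-04]), 'contact_force': array([-0.56799072, -0.75855873, -0.81096048]), 'ft_torque': array([ 0.04692954,  0.01548585, -0.0031389 ]), 'width': 0.09403258220815387}
scene {'fov_y': 56.649833938544376, 'cx': 254.39550453399616, 'cy': 192.36434744941778, 'dist': array([-0.09362,  0.     ,  0.     ,  0.     ,  0.     ]), 'rvec': array([ 1.14362436, -2.26277643,  1.08841124]), 'tvec': array([0.2925697 , 0.35254583, 1.04831941])}
side {'fov_y': 57.07144204463461, 'cx': 254.5958636194719, 'cy': 191.26032437328377, 'dist': array([-0.10477077,  0.        ,  0.        ,  0.        ,  0.        ]), 'rvec': array([ 0.63616662, -2.46607035,  1.37721169]), 'tvec': array([0.42745566, 0.23352956, 0.83166652])}
wrist {'fov_y': 63.98216721338047, 'cx': 251.78100446416357, 'cy': 189.4991454285933, 'dist': array([-0.05048538,  0.        ,  0.        ,  0.        ,  0.        ]), 'rvec': array([-2.40571943,  1.62250561,  0.23066594]), 'tvec': array([-0.64912405, -0.02875094,  0.39190477])}
```

View pics/scene0.png

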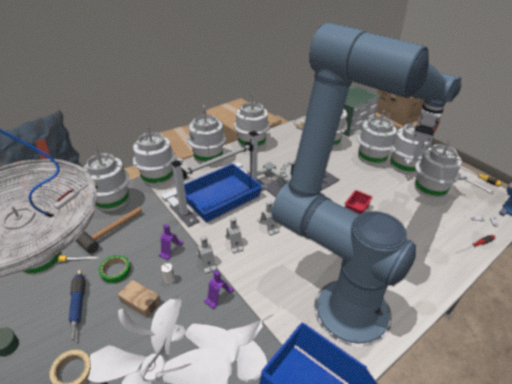

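View pics/side0.png

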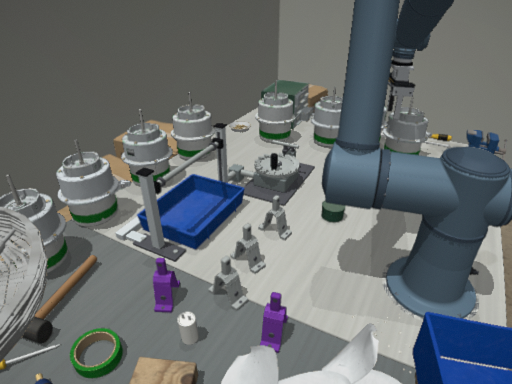

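View pics/wrist0.png

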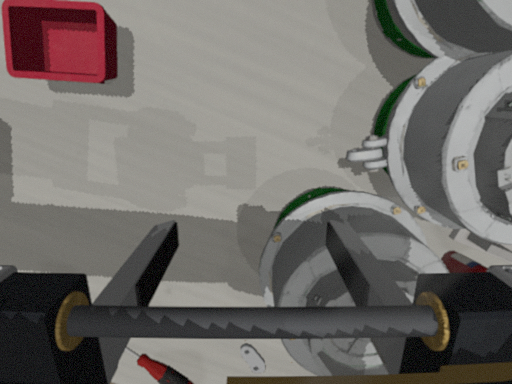

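The scene view shows three grey yokes at (205,255), (233,235) and (268,220). Two purple look-alikes stand at (168,242) and (216,290). The blue tray and bar are around (220,185). In the side view the grey yokes are at (229,285), (248,250) and (277,215), the wheel is at (277,172) and the pawl at (290,152). Next I'll enlarge these.

```bash
cat > h.py <<'E'
import numpy as np, cv2
from station import env, grab_frame
def K(f):
    fy=192/np.tan(np.radians(f["fov_y"])/2); return np.array([[fy,0,f["cx"]],[0,fy,f["cy"]],[0,0,1]])
def cam(f):
    R=cv2.Rodrigues(f["rvec"])[0]; return R,-R.T@f["tvec"]
def ray(f,uv):
    p=cv2.undistortPoints(np.array([[uv]],float),K(f),f["dist"])[0,0]
    R,c=cam(f); d=R.T@np.array([p[0],p[1],1]); return c,d/np.linalg.norm(d)
def onz(f,uv,z):
    c,d=ray(f,uv); return c+d*(z-c[2])/d[2]
def tri(*fu):
    A=np.zeros((3,3));b=np.zeros(3);L=[]
    for f,uv in fu:
        c,d=ray(f,uv);P=np.eye(3)-np.outer(d,d);A+=P;b+=P@c;L.append((c,P))
    x=np.linalg.solve(A,b); return x,[float(np.linalg.norm(P@(x-c))) for c,P in L]
def proj(f,X):
    return cv2.projectPoints(np.atleast_2d(X).astype(float),f["rvec"],f["tvec"],K(f),f["dist"])[0][:,0]
def save(f,n,box=None,s=1):
    im=f["color"][:,:,::-1]
    if box: im=im[box[1]:box[3],box[0]:box[2]]
    cv2.imwrite(f"pics/{n}.png",cv2.resize(im,None,fx=s,fy=s,interpolation=cv2.INTER_CUBIC))
def store(f,n): np.save(f"pics/{n}.npy",f,allow_pickle=True)
def load(n): return np.load(f"pics/{n}.npy",allow_pickle=True).item()
E
python3 - <<'E'
from h import *
for n,b in [("scene",(130,120,330,320)),("side",(120,110,340,350))]:
    f=grab_frame(n); store(f,n+"1"); save(f,n+"1c",b,2.5 if n=="side" else 3)
    print(n,cam(f)[1])
E
```

```text
scene [-0.29766167  0.59638404  0.92982944]
side [0.08901119 0.7190863  0.63554347]
```

View pics/scene1c.png

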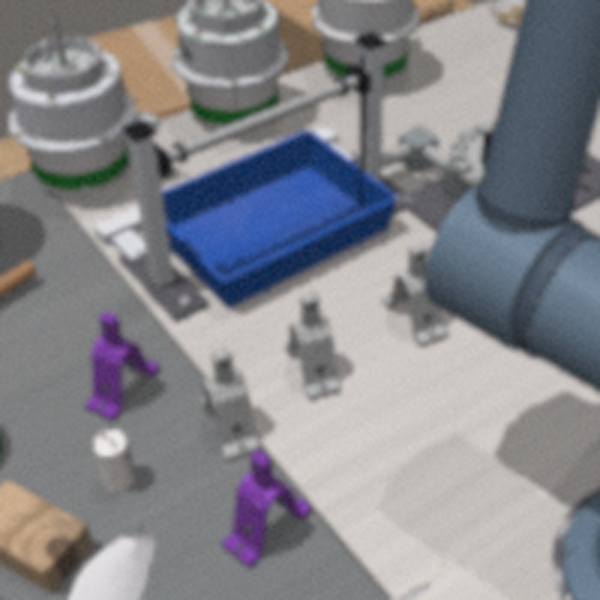

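View pics/side1c.png

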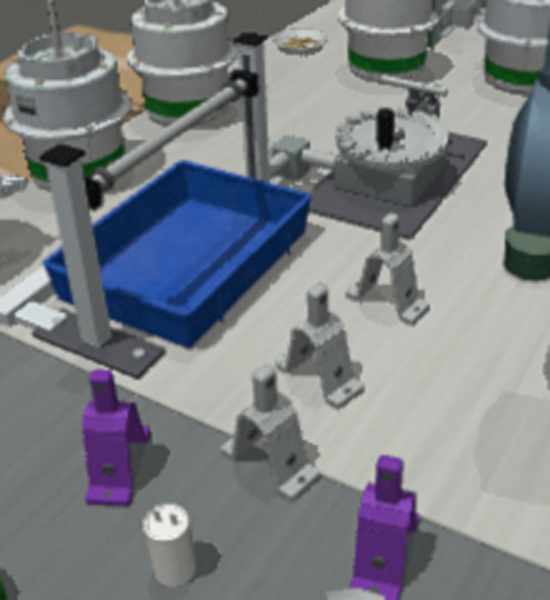

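```bash
python3 - <<'E'
from h import *
S=load("scene1");D=load("side1")
s=lambda u,v:(130+u/3,120+v/3); d=lambda u,v:(120+u/2.5,110+v/2.5)
for n,a,b in [("yA",(221,355),(265,375)),("yB",(310,300),(318,292)),("yC",(420,255),(392,222)),("postL",(140,130),(64,157)),("postR",(370,40),(250,40)),("barL",(182,153),(110,178)),("barR",(345,90),(238,90)),("cap",(112,440),(166,518)),("pur1",(110,318),(102,378)),("pur2",(262,457),(390,462))]:
    x,e=tri((S,s(*a)),(D,d(*b))); print(n,x.round(3),np.round(e,4))
print("knob",onz(D,d(386,112),.133)); print("pawlbar", onz(D,d(380,80),.128),onz(D,d(445,92),.128))
E
```

```text
yA [0.418 0.254 0.114] [0.0004 0.0004]
yB [0.437 0.129 0.111] [0.0011 0.0011]
yC [ 0.429 -0.021  0.108] [0.0025 0.0025]
postL [0.679 0.199 0.233] [0.0006 0.0006]
postR [ 0.69  -0.141  0.234] [0.0003 0.0003]
barL [0.664 0.156 0.191] [0. 0.]
barR [ 0.672 -0.086  0.188] [0.0022 0.0022]
cap [0.433 0.383 0.054] [0.0007 0.0007]
pur1 [0.544 0.322 0.108] [0.0002 0.0002]
pur2 [0.281 0.29  0.113] [0.0004 0.0004]
knob [ 0.53894983 -0.22478332  0.133     ]
pawlbar [ 0.59717449 -0.32403425  0.128     ] [ 0.500091   -0.33099875  0.128     ]
```

```bash
cat >> h.py <<'E'
def tool(o=None):
    o=o or env.get_obs(); return cv2.Rodrigues(np.array(o["tool_rot"]))[0],np.array(o["position"])
def plan(x,y,z,yawdeg=None):
    """yaw = angle of tool y axis in world"""
    R,p=tool(); cur=np.degrees(np.arctan2(R[1,1],R[0,1])); 
    dz=0
    if yawdeg is not None:
        dz=(yawdeg-cur+90)%180-90
    print("pos",p.round(4),"yaw",cur.round(2),"tilt",R[:,2].round(4))
    print("twist z (tool) rad",-np.radians(dz).round(4))
    a=np.radians(cur+dz); Y=np.array([np.cos(a),np.sin(a),0]);Z=np.array([0,0,-1.]);X=np.cross(Y,Z)
    d=np.array([x,y,z])-p; print("slide after twist cm",(np.array([X@d,Y@d,Z@d])*100).round(2))
E
python3 - <<'E'
from h import *
f=grab_frame("wrist");R,p=tool();C,c=cam(f)
print("cam in tool",R.T@(c-p), "cam axes in tool",(C@R).round(3))
plan(.42,.12,.40,0)
E
```

```text
cam in tool [ 8.06012637e-02 -5.13383049e-06 -1.78820474e-01] cam axes in tool [[ 0.     1.     0.   ]
 [-0.961  0.    -0.276]
 [-0.276 -0.     0.961]]
pos [ 0.2433 -0.6025  0.2051] yaw -68.01 tilt [-2.e-04  6.e-04 -1.e+00]
twist z (tool) rad -1.187
slide after twist cm [ 72.25  17.67 -19.49]
```

apply_moves:
  deltas:
    - {"twist":[0,0,0],"slide":[0,0,-5],"gripper":5}
    - {"twist":[0,0,0],"slide":[0,0,-5],"gripper":5}
    - {"twist":[0,0,0],"slide":[0,0,-5],"gripper":5}
    - {"twist":[0,0,0],"slide":[0,0,-4.5],"gripper":5}
    - {"twist":[0,0,-0.1484],"slide":[0,0,0],"gripper":5}
    - {"twist":[0,0,-0.1484],"slide":[0,0,0],"gripper":5}
    - {"twist":[0,0,-0.1484],"slide":[0,0,0],"gripper":5}
    - {"twist":[0,0,-0.1484],"slide":[0,0,0],"gripper":5}
    - {"twist":[0,0,-0.1484],"slide":[0,0,0],"gripper":5}
    - {"twist":[0,0,-0.1484],"slide":[0,0,0],"gripper":5}
    - {"twist":[0,0,-0.1484],"slide":[0,0,0],"gripper":5}
    - {"twist":[0,0,-0.1484],"slide":[0,0,0],"gripper":5}
    - {"twist":[0,0,0],"slide":[0,0,0],"gripper":5}

```text
time: 1.92
position: [0.2434, -0.6027, 0.4003]
tool_rot: [-2.223, -2.22, -0.0]
contact_force: [0.5, 0.3, 0.0]
width: 0.0503
```

apply_moves:
  deltas:
    - {"twist":[0,0,0],"slide":[4.5,1.1,0],"gripper":5}
    - {"twist":[0,0,0],"slide":[4.5,1.1,0],"gripper":5}
    - {"twist":[0,0,0],"slide":[4.5,1.1,0],"gripper":5}
    - {"twist":[0,0,0],"slide":[4.5,1.1,0],"gripper":5}
    - {"twist":[0,0,0],"slide":[4.5,1.1,0],"gripper":5}
    - {"twist":[0,0,0],"slide":[4.5,1.1,0],"gripper":5}
    - {"twist":[0,0,0],"slide":[4.5,1.1,0],"gripper":5}
    - {"twist":[0,0,0],"slide":[4.5,1.1,0],"gripper":5}
    - {"twist":[0,0,0],"slide":[4.5,1.1,0],"gripper":5}
    - {"twist":[0,0,0],"slide":[4.5,1.1,0],"gripper":5}
    - {"twist":[0,0,0],"slide":[4.5,1.1,0],"gripper":5}
    - {"twist":[0,0,0],"slide":[4.5,1.1,0],"gripper":5}
    - {"twist":[0,0,0],"slide":[4.5,1.1,0],"gripper":5}
    - {"twist":[0,0,0],"slide":[4.5,1.1,0],"gripper":5}
    - {"twist":[0,0,0],"slide":[4.5,1.1,0],"gripper":5}
    - {"twist":[0,0,0],"slide":[4.7,1.1,0],"gripper":5}
    - {"twist":[0,0,0],"slide":[0,0,0],"gripper":5}
    - {"twist":[0,0,0],"slide":[0,0,0],"gripper":5}

```text
time: 4.18
position: [0.4191, 0.119, 0.4004]
tool_rot: [2.222, 2.22, -0.001]
contact_force: [0.1, 0.4, 0.3]
width: 0.0501
```

```bash
python3 - <<'E'
from h import *
f=grab_frame("wrist");store(f,"w1");save(f,"w1",None,1.5)
o=env.get_obs();print(o["time"],o["position"],o["joint_pos"].round(2),o["width"])
E
```

```text
4.225 [0.41919788 0.11861089 0.40049197] [ 0.01 -0.37  1.8  -0.    1.71  0.02] 0.04960622427811577
```

View pics/w1.png

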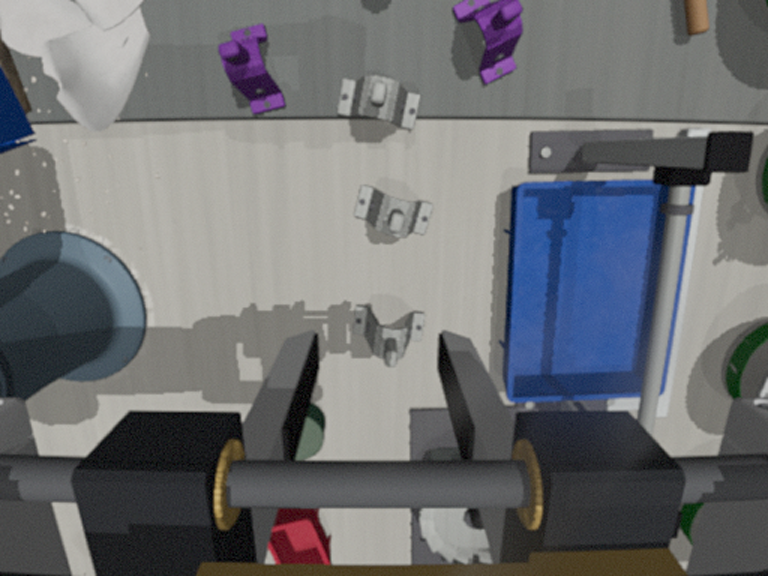

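The wrist view shows the grey yokes at (380,100), (393,212) and (390,335). The purple look-alikes are at (250,70) and (495,35). The bar runs from (678,185) to (650,420). Next I'll zoom in on the yokes to get the feet and lug positions.

```bash
python3 - <<'E'
from h import *
f=load("w1")
save(f,"w1c",(215,40,300,250),2.8); 
im=f["color"][:,:,::-1]
t=[cv2.resize(im[a:a+50,220:300],None,fx=7,fy=7,interpolation=cv2.INTER_CUBIC) for a in (42,)]
for i,a in enumerate((42,113,195)):
    cv2.imwrite(f"pics/w1y{i}.png",cv2.resize(im[a:a+55,220:295],None,fx=8,fy=8,interpolation=cv2.INTER_CUBIC))
E
```

```text
(no output)
```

View pics/w1y0.png

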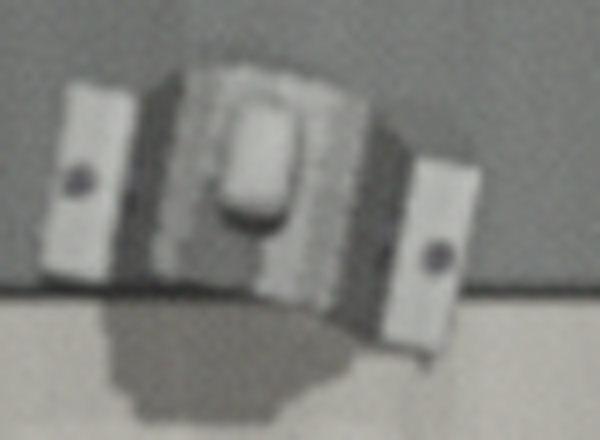

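View pics/w1y1.png

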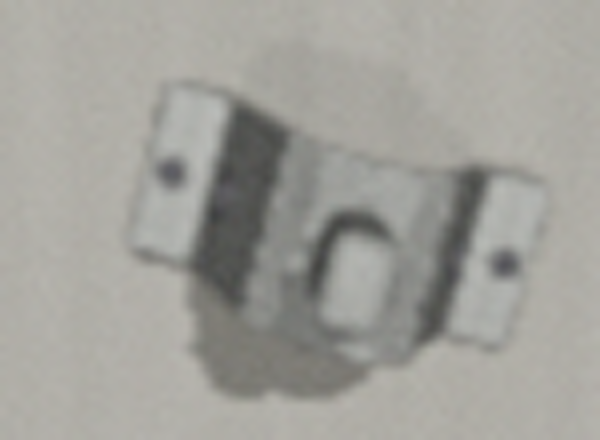

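View pics/w1y2.png

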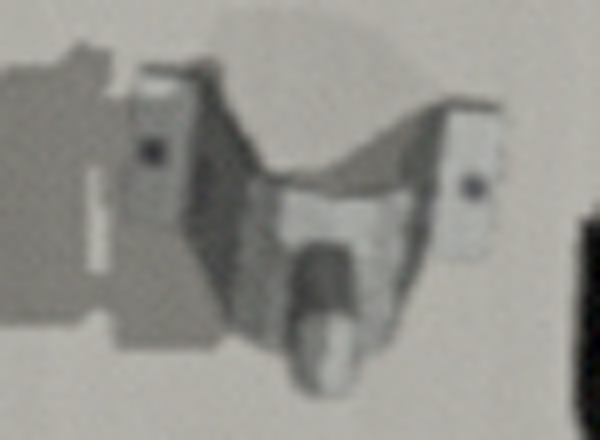

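```bash
python3 - <<'E'
from h import *
f=load("w1");S=load("scene1");D=load("side1")
s=lambda u,v:(130+u/3,120+v/3); d=lambda u,v:(120+u/2.5,110+v/2.5)
q=lambda a,u,v:(220+u/8-.44,a+v/8-.44)
for n,a,l,r,t,sc,sd in [("A",42,(78,181),(438,257),(263,152),(221,355),(265,375)),("B",113,(172,172),(505,262),(360,283),(310,300),(318,292)),("C",195,(152,150),(474,187),(330,352),(420,255),(392,222))]:
    L=onz(f,q(a,*l),.005);R=onz(f,q(a,*r),.005);v=R-L
    T=onz(f,q(a,*t),.119)
    x,e=tri((S,s(*sc)),(D,d(*sd)),(f,q(a,*t)))
    print(n,((L+R)/2)[:2].round(4),"sep",np.linalg.norm(v).round(4),"yaw",np.degrees(np.arctan2(v[1],v[0])).round(1),"lugtop",T[:2].round(4),"tri",x.round(3),np.round(e,3))
E
```

```text
A [0.4192 0.2552] sep 0.0808 yaw -11.4 lugtop [0.42   0.2553] tri [0.419 0.255 0.114] [0.001 0.001 0.002]
B [0.4378 0.1308] sep 0.0804 yaw -15.1 lugtop [0.4381 0.1321] tri [0.437 0.13  0.112] [0.002 0.001 0.002]
C [ 0.4326 -0.0198] sep 0.0809 yaw -7.0 lugtop [ 0.4335 -0.0163] tri [ 0.432 -0.024  0.105] [0.003 0.003 0.002]
```

The foot holes and lug tops agree to within 4 mm, and the hole spacing is about 81 mm for all three, so they are the same part. Next I'll look at the bar and wheel from above.

apply_moves:
  deltas:
    - {"twist":[0,0,0],"slide":[-1,5,0],"gripper":5}
    - {"twist":[0,0,0],"slide":[-1,5,0],"gripper":5}
    - {"twist":[0,0,0],"slide":[-1,5,0],"gripper":5}
    - {"twist":[0,0,0],"slide":[-1,5,0],"gripper":5}
    - {"twist":[0,0,0],"slide":[0,0,0],"gripper":5}
    - {"twist":[0,0,0],"slide":[0,0,0],"gripper":5}

```text
time: 4.97
position: [0.6189, 0.0783, 0.4007]
tool_rot: [-2.223, -2.219, 0.0]
contact_force: [-0.0, 0.9, 0.4]
width: 0.0499
```

```bash
python3 - <<'E'
from h import *
f=grab_frame("wrist");store(f,"w2");save(f,"w2",None,1.5)
E
```

```text
(no output)
```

View pics/w2.png

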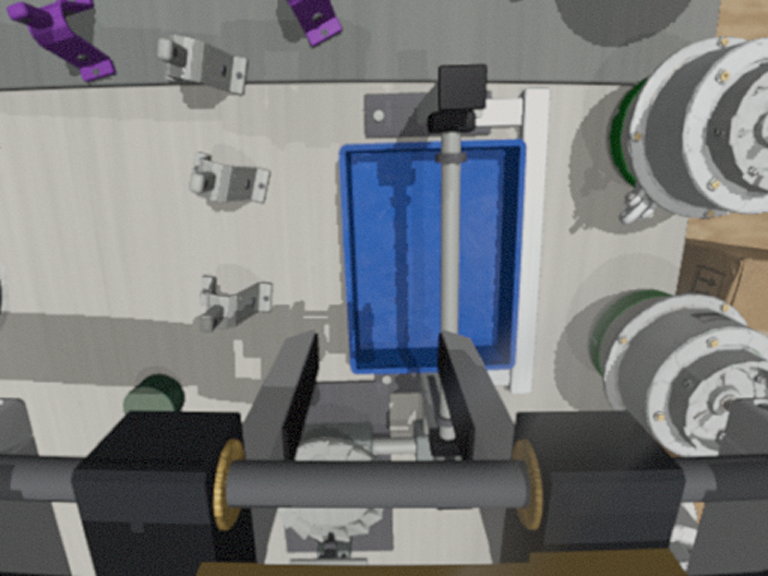

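```bash
python3 - <<'E'
from h import *
for n,rows,(a,b) in [("w1",range(150,262,14),(425,465)),("w2",range(112,215,14),(285,320))]:
    g=cv2.cvtColor(load(n)["color"],cv2.COLOR_RGB2HSV).astype(int)
    for r in rows:
        m=[c for c in range(a,b) if g[r,c,1]<70 and g[r,c,2]>80]
        print(n,r,m[0],m[-1],len(m))
E
```

```text
w1 150 445 464 17
w1 164 443 464 19
w1 178 441 464 21
w1 192 439 464 23
w1 206 437 464 25
w1 220 434 464 29
w1 234 432 464 30
w1 248 429 464 33
w2 112 294 306 13
w2 126 294 306 13
w2 140 294 306 13
w2 154 294 305 12
w2 168 294 305 12
w2 182 294 305 12
w2 196 294 305 12
w2 210 294 304 11
```

```bash
python3 - <<'E'
from h import *
g=load("w1")["color"].astype(int)
for r in (150,200,240): print(r,[(c,tuple(g[r,c])) for c in range(436-(r-150)//9,464,1)][:28])
save(load("w1"),"w1bar",(420,110,480,290),3.3); save(load("w2"),"w2bar",(270,40,330,240),3)
E
```

```text
150 [(436, (np.int64(30), np.int64(50), np.int64(96))), (437, (np.int64(15), np.int64(38), np.int64(70))), (438, (np.int64(24), np.int64(36), np.int64(65))), (439, (np.int64(13), np.int64(29), np.int64(63))), (440, (np.int64(20), np.int64(38), np.int64(68))), (441, (np.int64(20), np.int64(37), np.int64(66))), (442, (np.int64(31), np.int64(44), np.int64(65))), (443, (np.int64(53), np.int64(56), np.int64(59))), (444, (np.int64(69), np.int64(69), np.int64(71))), (445, (np.int64(89), np.int64(91), np.int64(89))), (446, (np.int64(104), np.int64(106), np.int64(104))), (447, (np.int64(119), np.int64(120), np.int64(118))), (448, (np.int64(133), np.int64(132), np.int64(131))), (449, (np.int64(138), np.int64(140), np.int64(135))), (450, (np.int64(149), np.int64(151), np.int64(146))), (451, (np.int64(160), np.int64(164), np.int64(157))), (452, (np.int64(161), np.int64(164), np.int64(158))), (453, (np.int64(162), np.int64(163), np.int64(159))), (454, (np.int64(160), np.int64(162), np.int64(156))), (455, (np.int64(156), np.int64(157), np.int64(154))), (456, (np.int64(135), np.int64(142), np.int64
[... 2666 characters left out ...]
 (441, (np.int64(156), np.int64(157), np.int64(152))), (442, (np.int64(146), np.int64(149), np.int64(152))), (443, (np.int64(106), np.int64(117), np.int64(147))), (444, (np.int64(81), np.int64(100), np.int64(153))), (445, (np.int64(91), np.int64(109), np.int64(157))), (446, (np.int64(140), np.int64(148), np.int64(170))), (447, (np.int64(178), np.int64(182), np.int64(180))), (448, (np.int64(182), np.int64(184), np.int64(182))), (449, (np.int64(181), np.int64(182), np.int64(182))), (450, (np.int64(174), np.int64(177), np.int64(176))), (451, (np.int64(168), np.int64(168), np.int64(166))), (452, (np.int64(174), np.int64(172), np.int64(168))), (453, (np.int64(170), np.int64(168), np.int64(163)))]
```

View pics/w1bar.png

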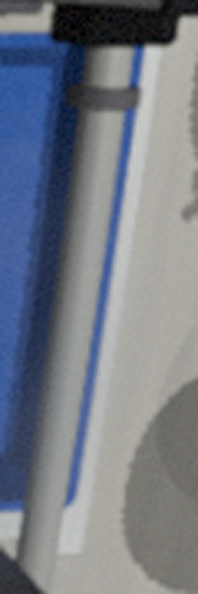

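View pics/w2bar.png

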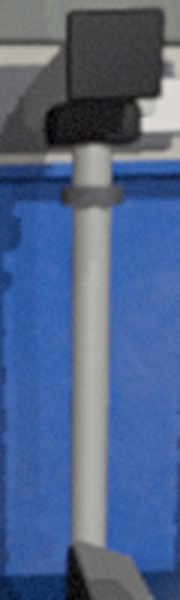

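```bash
python3 - <<'E'
from h import *
def pl(f,a,b):
    c,d1=ray(f,a);_,d2=ray(f,b);n=np.cross(d1,d2);return n/np.linalg.norm(n),c
f1,f2=load("w1"),load("w2")
n1,c1=pl(f1,(449.5,150),(436.5,240));n2,c2=pl(f2,(300,112),(299.5,196))
u=np.cross(n1,n2);u/=np.linalg.norm(u);u*=np.sign(u[1])
p=np.linalg.lstsq(np.array([n1,n2,u]),np.array([n1@c1,n2@c2,0]),rcond=None)[0]
for y in (-.1,.03,.15): print((p+u*(y-p[1])/u[1]).round(4))
print("u",u.round(4),"yaw",np.degrees(np.arctan2(-u[0],u[1])))
print("collar", tri((f1,(449.8,142.5)),(f2,(300.7,108.3))), onz(f2,(300.7,108.3),.19))
# post top w2
for f,uv in((f2,(270+115/3,40+53/3)),): print("postLtop",onz(f,uv,.24))
E
```

```text
[ 0.6876 -0.1     0.1837]
[0.6831 0.03   0.1842]
[0.6791 0.15   0.1846]
u [-0.034   0.9994  0.0035] yaw 1.9493236509027427
collar (array([0.68024758, 0.15003349, 0.18150921]), [0.0005663569498228607, 0.0005663569498228821]) [0.67905986 0.1507601  0.19      ]
postLtop [0.67743169 0.20289119 0.24      ]
```

The bar axis measures z 0.184 with yaw 1.95°, and its middle is at about (0.683, 0.032). The collar and post checks agree. I'll go for yoke A first.

```bash
python3 - <<'E'
from h import *
plan(.4195,.2552,.20,-11.4)
E
```

```text
pos [0.6186 0.0787 0.4014] yaw -0.07 tilt [ 0.0011 -0.     -1.    ]
twist z (tool) rad 0.1978
slide after twist cm [ 13.37 -23.    20.14]
```

apply_moves:
  deltas:
    - {"twist":[0,0,0.0989],"slide":[0,0,0],"gripper":5}
    - {"twist":[0,0,0.0989],"slide":[0,0,0],"gripper":5}
    - {"twist":[0,0,0],"slide":[2.23,-3.83,0],"gripper":5}
    - {"twist":[0,0,0],"slide":[2.23,-3.83,0],"gripper":5}
    - {"twist":[0,0,0],"slide":[2.23,-3.83,0],"gripper":5}
    - {"twist":[0,0,0],"slide":[2.23,-3.83,1],"gripper":5}
    - {"twist":[0,0,0],"slide":[2.23,-3.83,3],"gripper":5}
    - {"twist":[0,0,0],"slide":[2.23,-3.83,4],"gripper":5}
    - {"twist":[0,0,0],"slide":[0,0,4],"gripper":5}
    - {"twist":[0,0,0],"slide":[0,0,4],"gripper":5}
    - {"twist":[0,0,0],"slide":[0,0,4],"gripper":5}
    - {"twist":[0,0,0],"slide":[0,0,0],"gripper":5}
    - {"twist":[0,0,0],"slide":[0,0,0],"gripper":5}
    - {"twist":[0,0,0],"slide":[0,0,0],"gripper":5}

```text
time: 6.78
position: [0.4214, 0.2561, 0.2031]
tool_rot: [2.428, 1.99, 0.007]
contact_force: [-0.2, 0.0, 1.1]
width: 0.05
```

```bash
python3 - <<'E'
from h import *
f=grab_frame("wrist");store(f,"w3");save(f,"w3",None,1.5)
plan(.4195,.2552,.086,-11.4)
E
```

```text
pos [0.4213 0.256  0.2027] yaw -11.32 tilt [ 0.0037  0.0013 -1.    ]
twist z (tool) rad 0.0013
slide after twist cm [-0.12 -0.16 11.67]
```

View pics/w3.png

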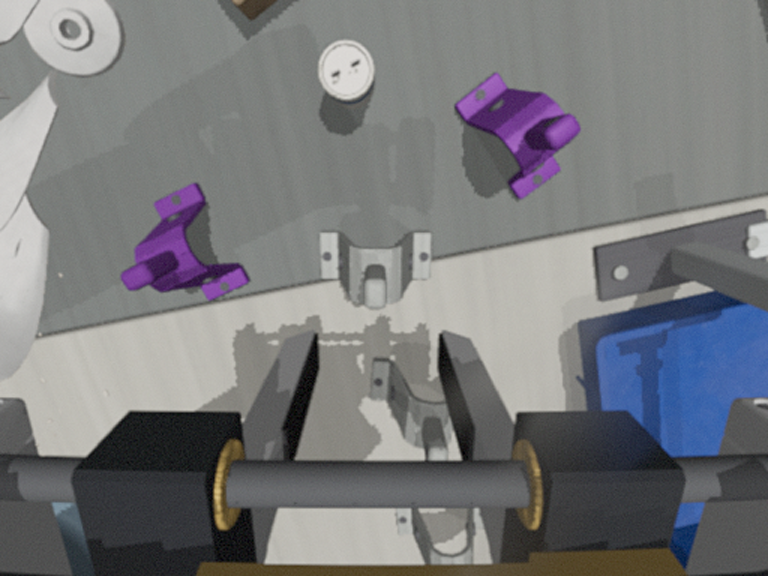

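```bash
python3 - <<'E'
from h import *
f=load("w3")
L=onz(f,(327/1.5,256/1.5),.005);R=onz(f,(424/1.5,257/1.5),.005);print((L+R)/2,np.linalg.norm(R-L),np.degrees(np.arctan2(*(R-L)[[1,0]])),onz(f,(375/1.5,288/1.5),.119))
save(f,"w3c",(190,130,310,220),6)
E
```

```text
[0.41966427 0.25315275 0.005     ] 0.08118438546130277 -11.970982648220726 [0.42067168 0.25906815 0.119     ]
```

View pics/w3c.png

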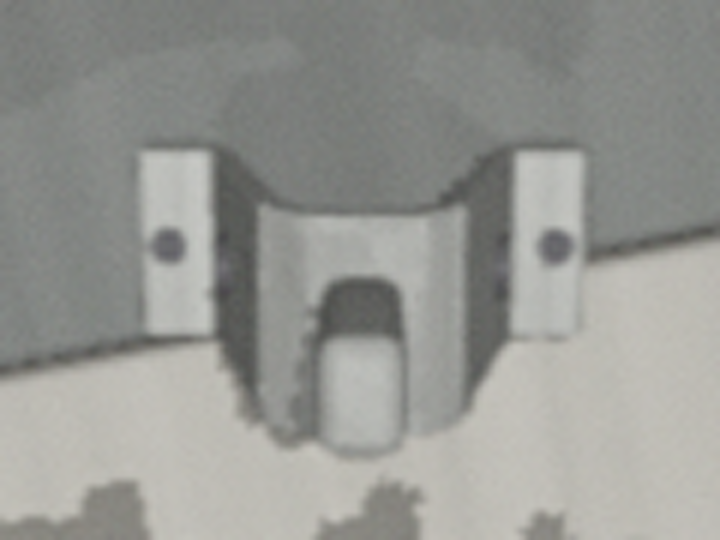

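The crop confirms this is a grey steel yoke, aligned with the jaws, at (0.420, 0.255). I'll descend and grip.

apply_moves:
  deltas:
    - {"twist":[0,0,0],"slide":[-0.1,-0.15,3],"gripper":5}
    - {"twist":[0,0,0],"slide":[0,0,3],"gripper":5}
    - {"twist":[0,0,0],"slide":[0,0,3],"gripper":5}
    - {"twist":[0,0,0],"slide":[0,0,2],"gripper":5}
    - {"twist":[0,0,0],"slide":[0,0,0.65],"gripper":5}
    - {"twist":[0,0,0],"slide":[0,0,0],"gripper":5}
    - {"twist":[0,0,0],"slide":[0,0,0],"gripper":0.5}
    - {"twist":[0,0,0],"slide":[0,0,0],"gripper":0.5}
    - {"twist":[0,0,0],"slide":[0,0,0],"gripper":0.5}
    - {"twist":[0,0,0],"slide":[0,0,0],"gripper":0.5}
    - {"twist":[0,0,0],"slide":[0,0,0],"gripper":0.5}
    - {"twist":[0,0,0],"slide":[0,0,0],"gripper":0.5}
  newtons: 30

```text
time: 8.32
position: [0.4186, 0.255, 0.084]
tool_rot: [2.43, 1.991, 0.0]
contact_force: [-0.3, 0.6, -0.0]
width: 0.0139
```

```bash
python3 - <<'E'
from h import *
print(env.get_obs()["width"])
f=grab_frame("wrist");store(f,"w4");save(f,"w4",None,1.5)
plan(.681,.094,.33,1.95)
E
```

```text
0.013902857320284246
pos [0.4186 0.255  0.084 ] yaw -11.32 tilt [ 1.e-04  0.e+00 -1.e+00]
twist z (tool) rad -0.2316
slide after twist cm [-16.98  25.68 -24.6 ]
```

View pics/w4.png

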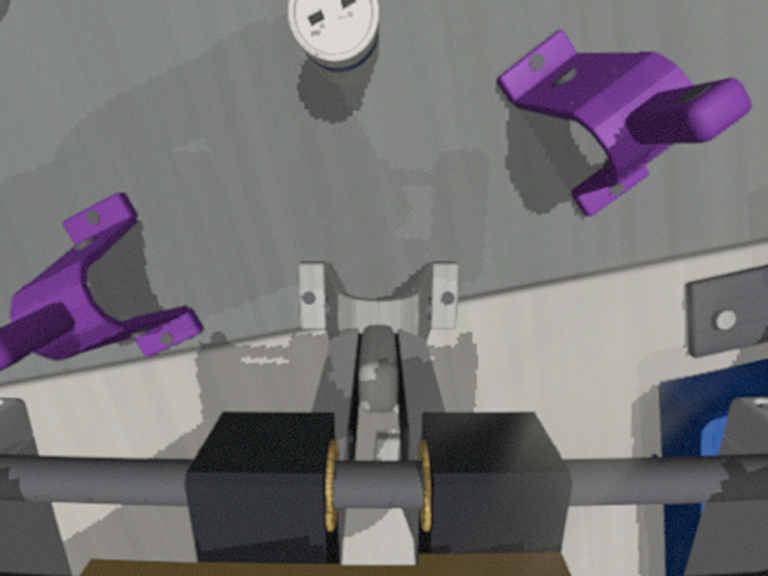

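apply_moves:
  deltas:
    - {"twist":[0,0,0],"slide":[0,0,-3],"gripper":0.5}
    - {"twist":[0,0,0],"slide":[0,0,-5],"gripper":0.5}
    - {"twist":[0,0,0],"slide":[0,0,-5],"gripper":0.5}
    - {"twist":[0,0,0],"slide":[0,0,-5],"gripper":0.5}
    - {"twist":[0,0,0],"slide":[0,0,-4],"gripper":0.5}
    - {"twist":[0,0,0],"slide":[0,0,-2.6],"gripper":0.5}
    - {"twist":[0,0,-0.1158],"slide":[0,0,0],"gripper":0.5}
    - {"twist":[0,0,-0.1158],"slide":[0,0,0],"gripper":0.5}
    - {"twist":[0,0,0],"slide":[-2.83,4.28,0],"gripper":0.5}
    - {"twist":[0,0,0],"slide":[-2.83,4.28,0],"gripper":0.5}
    - {"twist":[0,0,0],"slide":[-2.83,4.28,0],"gripper":0.5}
    - {"twist":[0,0,0],"slide":[-2.83,4.28,0],"gripper":0.5}
    - {"twist":[0,0,0],"slide":[-2.83,4.28,0],"gripper":0.5}
    - {"twist":[0,0,0],"slide":[-2.83,4.28,0],"gripper":0.5}
    - {"twist":[0,0,0],"slide":[0,0,0],"gripper":0.5}
    - {"twist":[0,0,0],"slide":[0,0,0],"gripper":0.5}
    - {"twist":[0,0,0],"slide":[0,0,0],"gripper":0.5}

```text
time: 10.5
position: [0.6802, 0.0949, 0.3303]
tool_rot: [-2.182, -2.26, -0.0]
contact_force: [-0.1, 0.1, -1.6]
width: 0.0136
```

```bash
python3 - <<'E'
from h import *
print(env.get_obs()["width"])
f=grab_frame("side");store(f,"s5");save(f,"s5",(120,60,340,260),3)
plan(.681,.094,.205,1.95)
E
```

```text
0.01364548422476751
pos [0.6802 0.0949 0.3305] yaw 2.02 tilt [ 5.e-04  1.e-04 -1.e+00]
twist z (tool) rad 0.0012
slide after twist cm [-0.1   0.07 12.55]
```

View pics/s5.png

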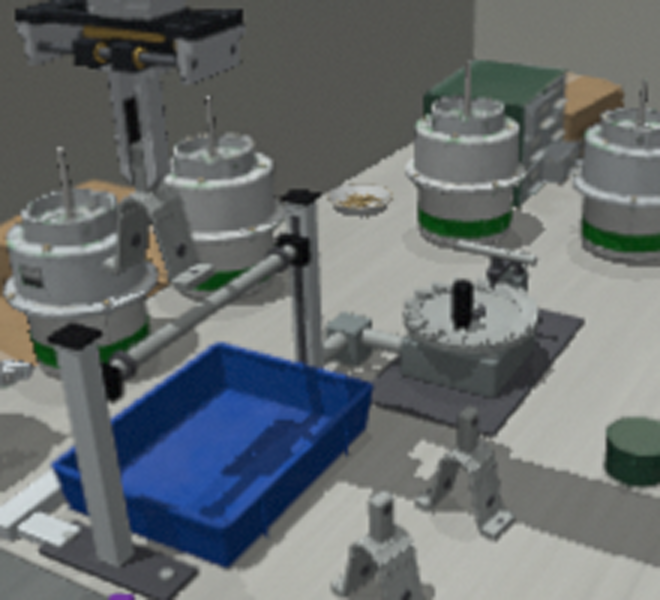

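apply_moves:
  deltas:
    - {"twist":[0,0,0],"slide":[-0.1,0.07,3],"gripper":0.5}
    - {"twist":[0,0,0],"slide":[0,0,3],"gripper":0.5}
    - {"twist":[0,0,0],"slide":[0,0,3],"gripper":0.5}
    - {"twist":[0,0,0],"slide":[0,0,2.5],"gripper":0.5}
    - {"twist":[0,0,0],"slide":[0,0,0.9],"gripper":0.5}
    - {"twist":[0,0,0],"slide":[0,0,0],"gripper":0.5}
    - {"twist":[0,0,0],"slide":[0,0,0],"gripper":0.5}

```text
time: 11.42
position: [0.6824, 0.0932, 0.2078]
tool_rot: [2.182, 2.258, 0.003]
contact_force: [0.2, -0.2, -1.4]
width: 0.0138
```

```bash
python3 - <<'E'
from h import *
f=grab_frame("side");store(f,"s6");save(f,"s6",(120,60,340,260),3)
plan(.681,.094,.203,1.95)
E
```

```text
pos [0.6824 0.0931 0.2078] yaw 1.96 tilt [ 2.7e-03 -1.0e-04 -1.0e+00]
twist z (tool) rad 0.0001
slide after twist cm [ 0.09 -0.14  0.48]
```

View pics/s6.png

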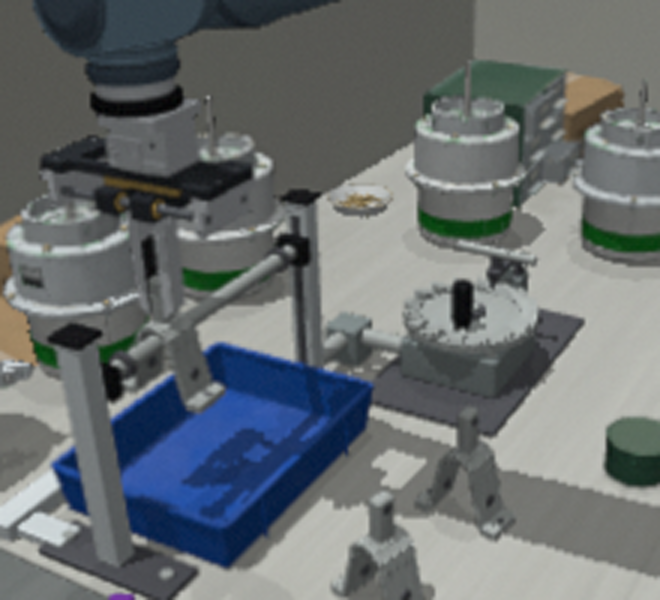

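Yoke A sits astride the bar, about 4–5 mm above its seat. I'll lower it the rest of the way, release and lift away.

apply_moves:
  deltas:
    - {"twist":[0,0,0],"slide":[0,-0.1,0.2],"gripper":0.5}
    - {"twist":[0,0,0],"slide":[0,0,0.2],"gripper":0.5}
    - {"twist":[0,0,0],"slide":[0,0,0],"gripper":0.5}
    - {"twist":[0,0,0],"slide":[0,0,0],"gripper":0.5}

```text
time: 11.98
position: [0.681, 0.093, 0.2032]
tool_rot: [2.183, 2.258, 0.001]
contact_force: [-2.7, 0.1, 6.2]
width: 0.0137
```

apply_moves:
  deltas:
    - {"twist":[0,0,0],"slide":[0,0,0],"gripper":2.2}
    - {"twist":[0,0,0],"slide":[0,0,0],"gripper":3}
    - {"twist":[0,0,0],"slide":[0,0,0],"gripper":4}
    - {"twist":[0,0,0],"slide":[0,0,0],"gripper":5}
    - {"twist":[0,0,0],"slide":[0,0,0],"gripper":5}
    - {"twist":[0,0,0],"slide":[0,0,-3],"gripper":5}
    - {"twist":[0,0,0],"slide":[0,0,-4],"gripper":5}
    - {"twist":[0,0,0],"slide":[0,0,-4],"gripper":5}
    - {"twist":[0,0,0],"slide":[0,0,-4],"gripper":5}
    - {"twist":[0,0,0],"slide":[0,0,-4],"gripper":5}
    - {"twist":[0,0,0],"slide":[0,0,0],"gripper":5}
    - {"twist":[0,0,0],"slide":[0,0,0],"gripper":5}

```text
time: 13.48
position: [0.6804, 0.093, 0.3905]
tool_rot: [-2.183, -2.258, 0.002]
contact_force: [0.3, 0.0, -0.2]
width: 0.0497
```

```bash
python3 - <<'E'
from h import *
f=grab_frame("side");store(f,"s7");save(f,"s7",(120,60,340,260),3)
f=grab_frame("wrist");store(f,"w7");save(f,"w7",None,1.5)
plan(.4378,.1310,.35,-15.1)
E
```

```text
pos [0.6801 0.093  0.3894] yaw 1.95 tilt [-3.8e-03  1.0e-04 -1.0e+00]
twist z (tool) rad 0.2975
slide after twist cm [ -2.64 -24.38   3.94]
```

View pics/s7.png

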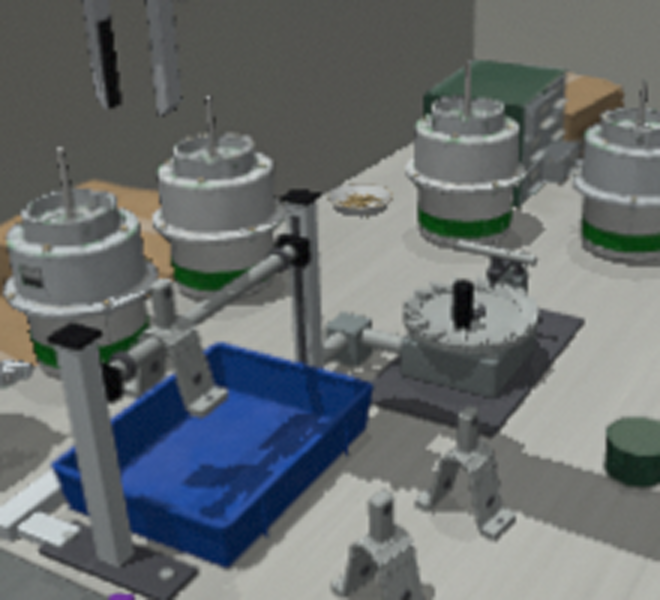

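View pics/w7.png

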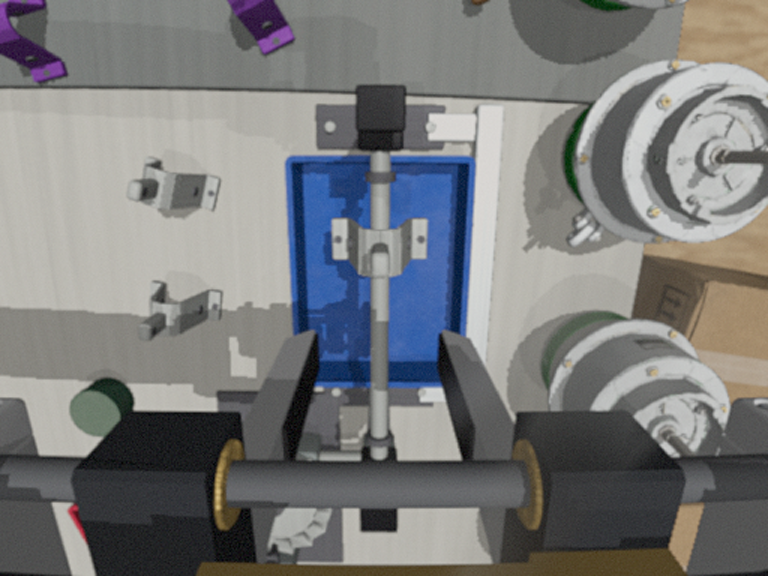

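Yoke A hangs with its lug up at wrist-view pixel (380,250). Yokes B and C are still standing at (170,190) and (180,312). I'll move over B, twisting first and descending later.

apply_moves:
  deltas:
    - {"twist":[0,0,0.1487],"slide":[0,0,0],"gripper":5}
    - {"twist":[0,0,0.1487],"slide":[0,0,0],"gripper":5}
    - {"twist":[0,0,0],"slide":[-0.44,-4.06,0],"gripper":5}
    - {"twist":[0,0,0],"slide":[-0.44,-4.06,0],"gripper":5}
    - {"twist":[0,0,0],"slide":[-0.44,-4.06,0],"gripper":5}
    - {"twist":[0,0,0],"slide":[-0.44,-4.06,1],"gripper":5}
    - {"twist":[0,0,0],"slide":[-0.44,-4.06,3],"gripper":5}
    - {"twist":[0,0,0],"slide":[-0.44,-4.06,4],"gripper":5}
    - {"twist":[0,0,0],"slide":[0,0,5],"gripper":5}
    - {"twist":[0,0,0],"slide":[0,0,5],"gripper":5}
    - {"twist":[0,0,0],"slide":[0,0,0],"gripper":5}
    - {"twist":[0,0,0],"slide":[0,0,0],"gripper":5}

```text
time: 15.08
position: [0.4393, 0.1309, 0.2133]
tool_rot: [2.493, 1.91, 0.002]
contact_force: [-0.5, 0.2, 0.1]
width: 0.0499
```

```bash
python3 - <<'E'
from h import *
f=grab_frame("wrist");store(f,"w8");save(f,"w8",(190,110,340,230),5)
plan(.4378,.1310,.084,-15.1)
E
```

```text
pos [0.44   0.131  0.2142] yaw -15.1 tilt [ 3.3e-03  2.0e-04 -1.0e+00]
twist z (tool) rad 0.0001
slide after twist cm [-0.06 -0.21 13.02]
```

View pics/w8.png

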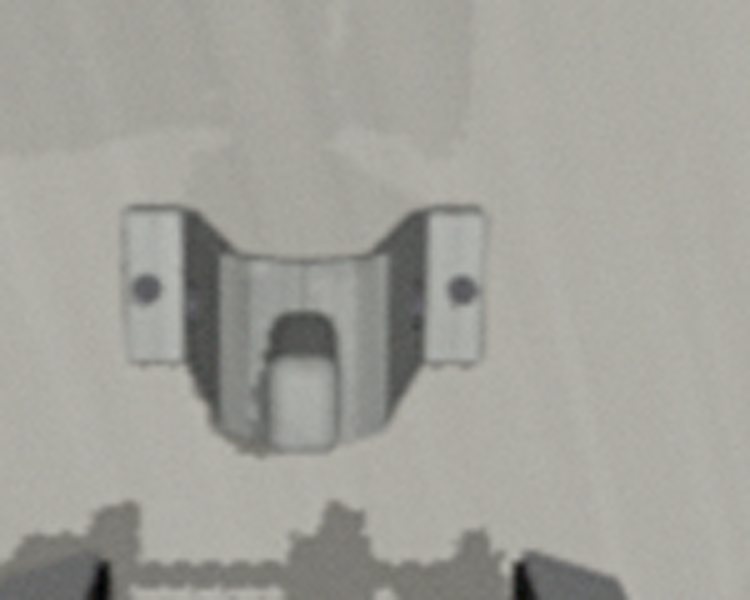

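Yoke B is square to the jaws and centred, with its foot holes level at crop (147,289) and (462,290).

apply_moves:
  deltas:
    - {"twist":[0,0,0],"slide":[-0.05,-0.2,3],"gripper":5}
    - {"twist":[0,0,0],"slide":[0,0,3],"gripper":5}
    - {"twist":[0,0,0],"slide":[0,0,3],"gripper":5}
    - {"twist":[0,0,0],"slide":[0,0,3],"gripper":5}
    - {"twist":[0,0,0],"slide":[0,0,0.9],"gripper":5}
    - {"twist":[0,0,0],"slide":[0,0,0],"gripper":5}
    - {"twist":[0,0,0],"slide":[0,0,0],"gripper":0.5}
    - {"twist":[0,0,0],"slide":[0,0,0],"gripper":0.5}
    - {"twist":[0,0,0],"slide":[0,0,0],"gripper":0.5}
    - {"twist":[0,0,0],"slide":[0,0,0],"gripper":0.5}
    - {"twist":[0,0,0],"slide":[0,0,0],"gripper":0.5}
    - {"twist":[0,0,0],"slide":[0,0,0],"gripper":0.5}

```text
time: 16.62
position: [0.4366, 0.131, 0.083]
tool_rot: [2.494, 1.91, 0.0]
contact_force: [0.6, -0.2, 1.0]
width: 0.0141
```

```bash
python3 - <<'E'
from h import *
plan(.6831,.032,.33,1.95)
E
```

```text
pos [0.4366 0.131  0.083 ] yaw -15.09 tilt [ 1.e-04  0.e+00 -1.e+00]
twist z (tool) rad -0.2974
slide after twist cm [-10.73  24.3  -24.7 ]
```

apply_moves:
  deltas:
    - {"twist":[0,0,0],"slide":[0,0,-3],"gripper":0.5}
    - {"twist":[0,0,0],"slide":[0,0,-5],"gripper":0.5}
    - {"twist":[0,0,0],"slide":[0,0,-5],"gripper":0.5}
    - {"twist":[0,0,0],"slide":[0,0,-5],"gripper":0.5}
    - {"twist":[0,0,0],"slide":[0,0,-4],"gripper":0.5}
    - {"twist":[0,0,0],"slide":[0,0,-2.7],"gripper":0.5}
    - {"twist":[0,0,-0.1487],"slide":[0,0,0],"gripper":0.5}
    - {"twist":[0,0,-0.1487],"slide":[0,0,0],"gripper":0.5}
    - {"twist":[0,0,0],"slide":[-1.79,4.05,0],"gripper":0.5}
    - {"twist":[0,0,0],"slide":[-1.79,4.05,0],"gripper":0.5}
    - {"twist":[0,0,0],"slide":[-1.79,4.05,0],"gripper":0.5}
    - {"twist":[0,0,0],"slide":[-1.79,4.05,0],"gripper":0.5}
    - {"twist":[0,0,0],"slide":[-1.79,4.05,0],"gripper":0.5}
    - {"twist":[0,0,0],"slide":[-1.79,4.05,0],"gripper":0.5}
    - {"twist":[0,0,0],"slide":[0,0,0],"gripper":0.5}
    - {"twist":[0,0,0],"slide":[0,0,0],"gripper":0.5}

```text
time: 18.62
position: [0.6824, 0.0322, 0.3292]
tool_rot: [-2.182, -2.258, 0.001]
contact_force: [0.3, -0.0, -1.6]
width: 0.0138
```

```bash
python3 - <<'E'
from h import *
plan(.6831,.032,.203,1.95)
E
```

```text
pos [0.6824 0.0322 0.3292] yaw 1.96 tilt [-1.6e-03  4.0e-04 -1.0e+00]
twist z (tool) rad 0.0001
slide after twist cm [-0.02  0.07 12.62]
```

apply_moves:
  deltas:
    - {"twist":[0,0,0],"slide":[0,0.05,3],"gripper":0.5}
    - {"twist":[0,0,0],"slide":[0,0,3],"gripper":0.5}
    - {"twist":[0,0,0],"slide":[0,0,3],"gripper":0.5}
    - {"twist":[0,0,0],"slide":[0,0,2.5],"gripper":0.5}
    - {"twist":[0,0,0],"slide":[0,0,0.9],"gripper":0.5}
    - {"twist":[0,0,0],"slide":[0,0,0],"gripper":0.5}
    - {"twist":[0,0,0],"slide":[0,0,0],"gripper":0.5}

```text
time: 19.5
position: [0.6842, 0.032, 0.2079]
tool_rot: [2.182, 2.258, 0.003]
contact_force: [-0.4, 0.4, -0.6]
width: 0.0133
```

```bash
python3 - <<'E'
from h import *
f=grab_frame("side");store(f,"s9");save(f,"s9",(120,60,340,260),3)
plan(.6831,.032,.2025,1.95)
E
```

```text
pos [0.6843 0.0319 0.2079] yaw 1.96 tilt [ 2.8e-03 -3.0e-04 -1.0e+00]
twist z (tool) rad 0.0001
slide after twist cm [ 0.01 -0.12  0.54]
```

View pics/s9.png

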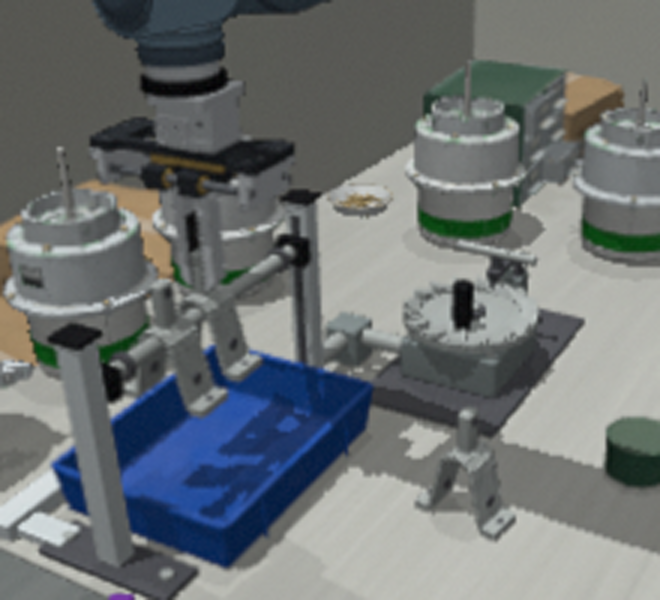

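Yoke B straddles the bar next to A. I'll seat it, release and lift.

apply_moves:
  deltas:
    - {"twist":[0,0,0],"slide":[0,-0.1,0.2],"gripper":0.5}
    - {"twist":[0,0,0],"slide":[0,0,0.2],"gripper":0.5}
    - {"twist":[0,0,0],"slide":[0,0,0],"gripper":0.5}
    - {"twist":[0,0,0],"slide":[0,0,0],"gripper":0.5}
    - {"twist":[0,0,0],"slide":[0,0,0],"gripper":2.2}
    - {"twist":[0,0,0],"slide":[0,0,0],"gripper":3}
    - {"twist":[0,0,0],"slide":[0,0,0],"gripper":4}
    - {"twist":[0,0,0],"slide":[0,0,0],"gripper":5}
    - {"twist":[0,0,0],"slide":[0,0,0],"gripper":5}
    - {"twist":[0,0,0],"slide":[0,0,-3],"gripper":5}
    - {"twist":[0,0,0],"slide":[0,0,-4],"gripper":5}
    - {"twist":[0,0,0],"slide":[0,0,-4],"gripper":5}
    - {"twist":[0,0,0],"slide":[0,0,-4],"gripper":5}
    - {"twist":[0,0,0],"slide":[0,0,-4],"gripper":5}
    - {"twist":[0,0,0],"slide":[0,0,0],"gripper":5}
    - {"twist":[0,0,0],"slide":[0,0,0],"gripper":5}

```text
time: 21.55
position: [0.6823, 0.0319, 0.3905]
tool_rot: [-2.182, -2.258, 0.002]
contact_force: [0.5, -0.3, -0.7]
width: 0.0497
```

```bash
python3 - <<'E'
from h import *
f=grab_frame("wrist");store(f,"w10");save(f,"w10",None,1.5)
plan(.4330,-.019,.35,-7)
E
```

```text
pos [0.682  0.0319 0.3896] yaw 1.95 tilt [-3.3e-03  4.0e-04 -1.0e+00]
twist z (tool) rad 0.1562
slide after twist cm [ -8.09 -24.1    3.96]
```

View pics/w10.png

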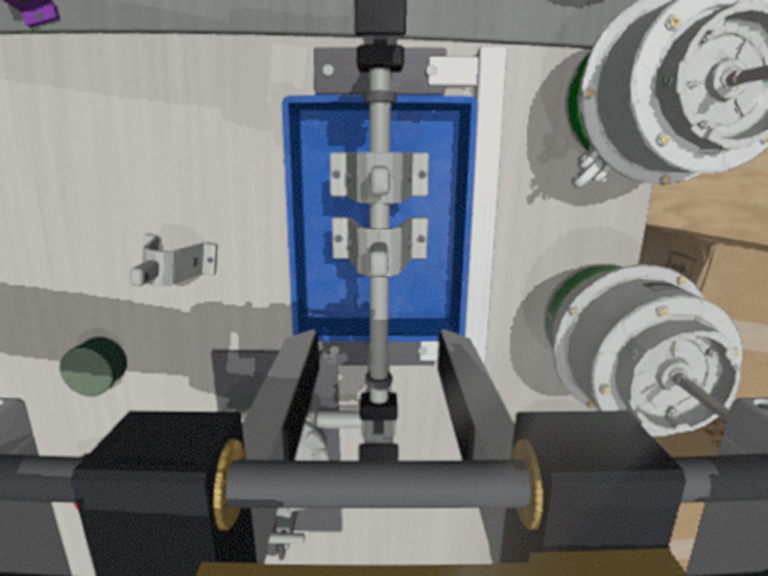

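Yokes A and B hang at (380,175) and (380,240). Yoke C is at (175,260).

apply_moves:
  deltas:
    - {"twist":[0,0,0.1562],"slide":[0,0,0],"gripper":5}
    - {"twist":[0,0,0],"slide":[-1.35,-4.01,0],"gripper":5}
    - {"twist":[0,0,0],"slide":[-1.35,-4.01,0],"gripper":5}
    - {"twist":[0,0,0],"slide":[-1.35,-4.01,0],"gripper":5}
    - {"twist":[0,0,0],"slide":[-1.35,-4.01,1],"gripper":5}
    - {"twist":[0,0,0],"slide":[-1.35,-4.01,3],"gripper":5}
    - {"twist":[0,0,0],"slide":[-1.35,-4.01,4],"gripper":5}
    - {"twist":[0,0,0],"slide":[0,0,5],"gripper":5}
    - {"twist":[0,0,0],"slide":[0,0,5],"gripper":5}
    - {"twist":[0,0,0],"slide":[0,0,0],"gripper":5}
    - {"twist":[0,0,0],"slide":[0,0,0],"gripper":5}

```text
time: 22.98
position: [0.4345, -0.0193, 0.2131]
tool_rot: [2.352, 2.081, 0.001]
contact_force: [-0.0, -0.2, 1.0]
width: 0.0499
```

```bash
python3 - <<'E'
from h import *
f=grab_frame("wrist");store(f,"w11");save(f,"w11",(190,110,340,230),5)
plan(.4330,-.019,.084,-7)
E
```

```text
pos [ 0.4351 -0.0195  0.214 ] yaw -7.0 tilt [ 2.8e-03 -8.0e-04 -1.0e+00]
twist z (tool) rad 0.0001
slide after twist cm [ 0.02 -0.21 13.  ]
```

View pics/w11.png

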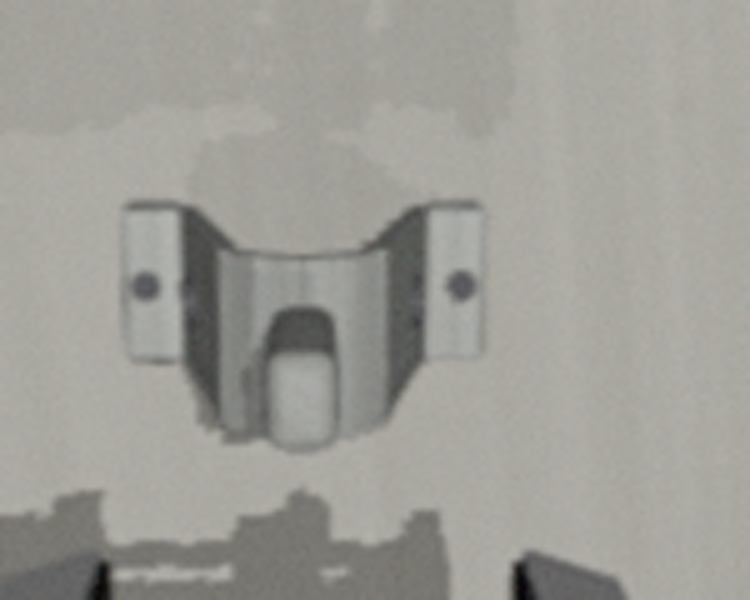

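C is aligned the same way and hasn't moved. I'll grasp it.

apply_moves:
  deltas:
    - {"twist":[0,0,0],"slide":[0,-0.2,3],"gripper":5}
    - {"twist":[0,0,0],"slide":[0,0,3],"gripper":5}
    - {"twist":[0,0,0],"slide":[0,0,3],"gripper":5}
    - {"twist":[0,0,0],"slide":[0,0,3],"gripper":5}
    - {"twist":[0,0,0],"slide":[0,0,0.9],"gripper":5}
    - {"twist":[0,0,0],"slide":[0,0,0],"gripper":5}
    - {"twist":[0,0,0],"slide":[0,0,0],"gripper":0.5}
    - {"twist":[0,0,0],"slide":[0,0,0],"gripper":0.5}
    - {"twist":[0,0,0],"slide":[0,0,0],"gripper":0.5}
    - {"twist":[0,0,0],"slide":[0,0,0],"gripper":0.5}
    - {"twist":[0,0,0],"slide":[0,0,0],"gripper":0.5}
    - {"twist":[0,0,0],"slide":[0,0,0],"gripper":0.5}

```text
time: 24.52
position: [0.432, -0.019, 0.083]
tool_rot: [2.353, 2.082, 0.0]
contact_force: [0.1, -0.0, 0.3]
width: 0.014
```

```bash
python3 - <<'E'
from h import *
plan(.6852,-.030,.33,1.95)
E
```

```text
pos [ 0.432 -0.019  0.083] yaw -7.0 tilt [ 1.e-04  0.e+00 -1.e+00]
twist z (tool) rad -0.1563
slide after twist cm [ -1.96  25.27 -24.7 ]
```

apply_moves:
  deltas:
    - {"twist":[0,0,0],"slide":[0,0,-3],"gripper":0.5}
    - {"twist":[0,0,0],"slide":[0,0,-5],"gripper":0.5}
    - {"twist":[0,0,0],"slide":[0,0,-5],"gripper":0.5}
    - {"twist":[0,0,0],"slide":[0,0,-5],"gripper":0.5}
    - {"twist":[0,0,0],"slide":[0,0,-4],"gripper":0.5}
    - {"twist":[0,0,0],"slide":[0,0,-2.7],"gripper":0.5}
    - {"twist":[0,0,-0.0782],"slide":[0,0,0],"gripper":0.5}
    - {"twist":[0,0,-0.0782],"slide":[0,0,0],"gripper":0.5}
    - {"twist":[0,0,0],"slide":[-0.33,4.21,0],"gripper":0.5}
    - {"twist":[0,0,0],"slide":[-0.33,4.21,0],"gripper":0.5}
    - {"twist":[0,0,0],"slide":[-0.33,4.21,0],"gripper":0.5}
    - {"twist":[0,0,0],"slide":[-0.33,4.21,0],"gripper":0.5}
    - {"twist":[0,0,0],"slide":[-0.33,4.21,0],"gripper":0.5}
    - {"twist":[0,0,0],"slide":[-0.33,4.21,0],"gripper":0.5}
    - {"twist":[0,0,0],"slide":[0,0,0],"gripper":0.5}
    - {"twist":[0,0,0],"slide":[0,0,0],"gripper":0.5}

```text
time: 26.52
position: [0.6844, -0.03, 0.3292]
tool_rot: [-2.182, -2.258, 0.002]
contact_force: [-0.3, -0.9, -0.7]
width: 0.0141
```

```bash
python3 - <<'E'
from h import *
plan(.6852,-.03,.203,1.95)
E
```

```text
pos [ 0.6844 -0.03    0.3292] yaw 1.97 tilt [-1.7e-03  3.0e-04 -1.0e+00]
twist z (tool) rad 0.0003
slide after twist cm [-0.    0.08 12.62]
```

apply_moves:
  deltas:
    - {"twist":[0,0,0],"slide":[0,0.05,3],"gripper":0.5}
    - {"twist":[0,0,0],"slide":[0,0,3],"gripper":0.5}
    - {"twist":[0,0,0],"slide":[0,0,3],"gripper":0.5}
    - {"twist":[0,0,0],"slide":[0,0,2.5],"gripper":0.5}
    - {"twist":[0,0,0],"slide":[0,0,0.9],"gripper":0.5}
    - {"twist":[0,0,0],"slide":[0,0,0],"gripper":0.5}
    - {"twist":[0,0,0],"slide":[0,-0.1,0.2],"gripper":0.5}
    - {"twist":[0,0,0],"slide":[0,0,0.2],"gripper":0.5}
    - {"twist":[0,0,0],"slide":[0,0,0],"gripper":0.5}
    - {"twist":[0,0,0],"slide":[0,0,0],"gripper":0.5}

```text
time: 27.78
position: [0.6847, -0.0301, 0.2021]
tool_rot: [2.183, 2.259, 0.0]
contact_force: [-0.4, -1.5, -1.6]
width: 0.0136
```

```bash
python3 - <<'E'
from h import *
f=grab_frame("side");store(f,"s12");save(f,"s12",(120,60,340,260),3)
E
```

```text
(no output)
```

View pics/s12.png

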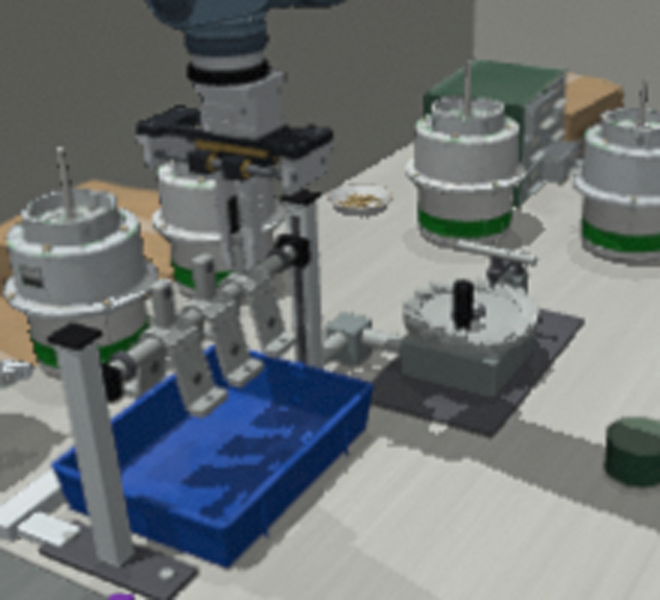

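apply_moves:
  deltas:
    - {"twist":[0,0,0],"slide":[0,0,0],"gripper":2.2}
    - {"twist":[0,0,0],"slide":[0,0,0],"gripper":3}
    - {"twist":[0,0,0],"slide":[0,0,0],"gripper":4}
    - {"twist":[0,0,0],"slide":[0,0,0],"gripper":5}
    - {"twist":[0,0,0],"slide":[0,0,0],"gripper":5}
    - {"twist":[0,0,0],"slide":[0,0,-3],"gripper":5}
    - {"twist":[0,0,0],"slide":[0,0,-4],"gripper":5}
    - {"twist":[0,0,0],"slide":[0,0,-4],"gripper":5}
    - {"twist":[0,0,0],"slide":[0,0,-4],"gripper":5}
    - {"twist":[0,0,0],"slide":[0,0,-4],"gripper":5}
    - {"twist":[0,0,0],"slide":[0,0,0],"gripper":5}
    - {"twist":[0,0,0],"slide":[0,0,0],"gripper":5}

```text
time: 29.32
position: [0.6842, -0.0301, 0.3906]
tool_rot: [-2.182, -2.258, 0.001]
contact_force: [-0.4, 1.2, -0.3]
width: 0.0502
```

```bash
python3 - <<'E'
from h import *
f=grab_frame("wrist");store(f,"w13");save(f,"w13",None,1.5)
f=grab_frame("scene");store(f,"sc13");save(f,"sc13",None,1.5)
plan(.56,-.20,.40,1.95)
E
```

```text
pos [ 0.6839 -0.03    0.3894] yaw 1.96 tilt [-3.8e-03  8.0e-04 -1.0e+00]
twist z (tool) rad 0.0001
slide after twist cm [-16.57 -12.97  -1.06]
```

View pics/w13.png

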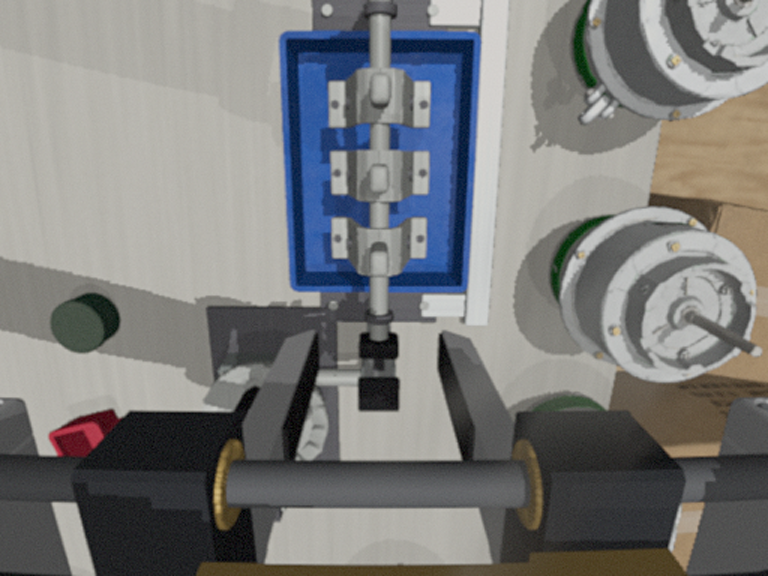

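View pics/sc13.png

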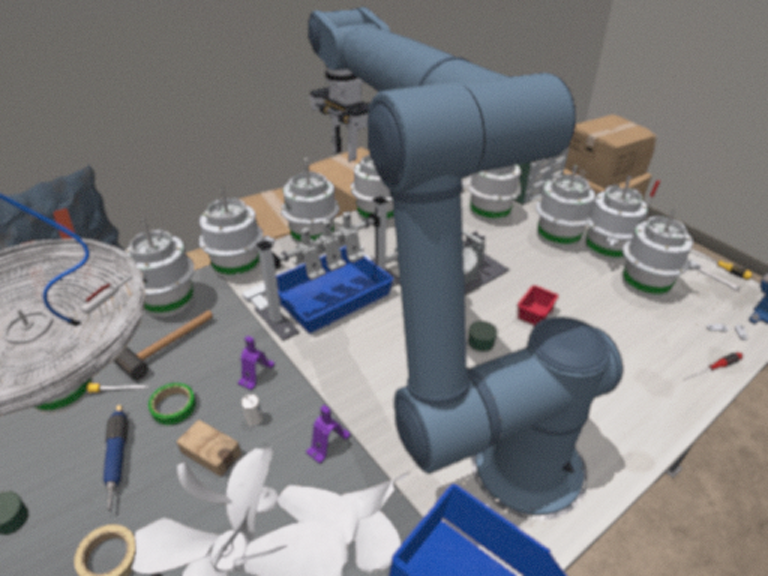

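All three yokes hang with their lugs up at (380,95), (380,175) and (380,250) in the wrist view. No grey yoke is left on the bench in the scene view. Next I'll turn the tool so its jaws lie along the stand's y and view the wheel and pawl.

```bash
python3 - <<'E'
from h import *
print(env.get_obs()["joint_pos"].round(2))
plan(.51,-.30,.38,-88.05)
E
```

```text
[-0.21  0.25  1.22  0.    1.67 -0.24]
pos [ 0.6839 -0.03    0.3894] yaw 1.96 tilt [-3.8e-03  8.0e-04 -1.0e+00]
twist z (tool) rad -1.5707
slide after twist cm [ 18.3  -26.39   0.94]
```

apply_moves:
  deltas:
    - {"twist":[0,0,0.157],"slide":[0,0,0],"gripper":5}
    - {"twist":[0,0,0.157],"slide":[0,0,0],"gripper":5}
    - {"twist":[0,0,0.157],"slide":[0,0,0],"gripper":5}
    - {"twist":[0,0,0.157],"slide":[0,0,0],"gripper":5}
    - {"twist":[0,0,0.157],"slide":[0,0,0],"gripper":5}
    - {"twist":[0,0,0.157],"slide":[0,0,0],"gripper":5}
    - {"twist":[0,0,0.157],"slide":[0,0,0],"gripper":5}
    - {"twist":[0,0,0.157],"slide":[0,0,0],"gripper":5}
    - {"twist":[0,0,0.157],"slide":[0,0,0],"gripper":5}
    - {"twist":[0,0,0.1578],"slide":[0,0,0],"gripper":5}
    - {"twist":[0,0,0],"slide":[-3.05,4.4,0.15],"gripper":5}
    - {"twist":[0,0,0],"slide":[-3.05,4.4,0.15],"gripper":5}
    - {"twist":[0,0,0],"slide":[-3.05,4.4,0.15],"gripper":5}
    - {"twist":[0,0,0],"slide":[-3.05,4.4,0.15],"gripper":5}
    - {"twist":[0,0,0],"slide":[-3.05,4.4,0.15],"gripper":5}
    - {"twist":[0,0,0],"slide":[-3.05,4.4,0.15],"gripper":5}
    - {"twist":[0,0,0],"slide":[0,0,0],"gripper":5}
    - {"twist":[0,0,0],"slide":[0,0,0],"gripper":5}

```text
time: 31.68
position: [0.5106, -0.2997, 0.3818]
tool_rot: [-3.139, -0.054, 0.002]
contact_force: [0.4, 0.0, 1.0]
width: 0.0499
```

```bash
python3 - <<'E'
from h import *
f=grab_frame("wrist");store(f,"w14");save(f,"w14",None,1.5)
f=grab_frame("side");store(f,"s14");save(f,"s14",(160,90,340,225),4)
f=grab_frame("scene");store(f,"sc14");save(f,"sc14",(200,100,400,250),4)
print(tool())
E
```

```text
(array([[ 9.99348479e-01,  3.60906230e-02, -2.91663935e-04],
       [ 3.60907714e-02, -9.99348380e-01,  5.20686527e-04],
       [-2.72681979e-04, -5.30873665e-04, -9.99999822e-01]]), array([ 0.51131783, -0.29904499,  0.38261802]))
```

View pics/w14.png

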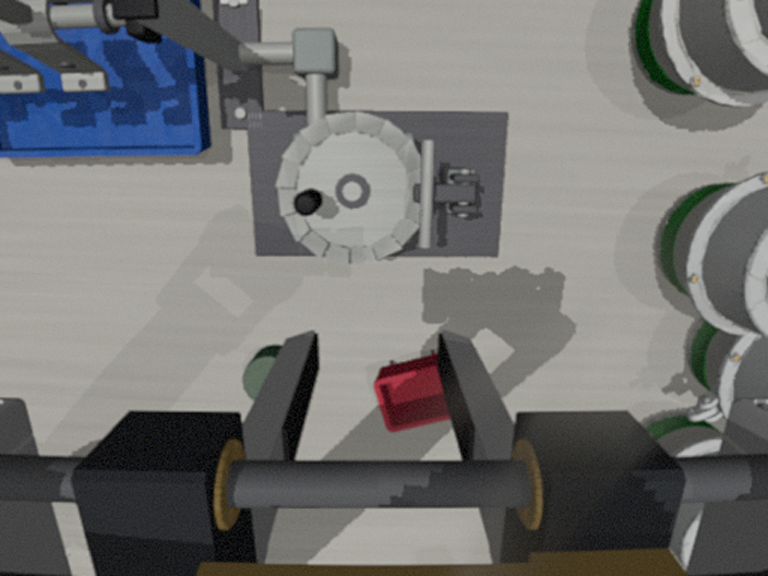

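View pics/s14.png

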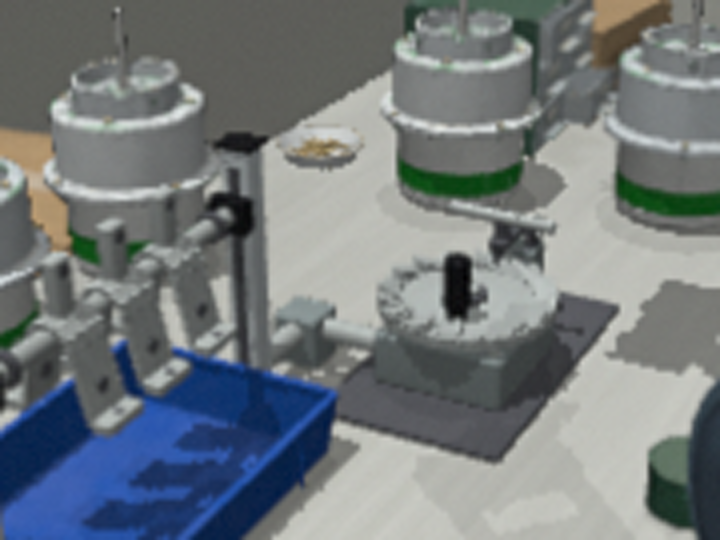

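View pics/sc14.png

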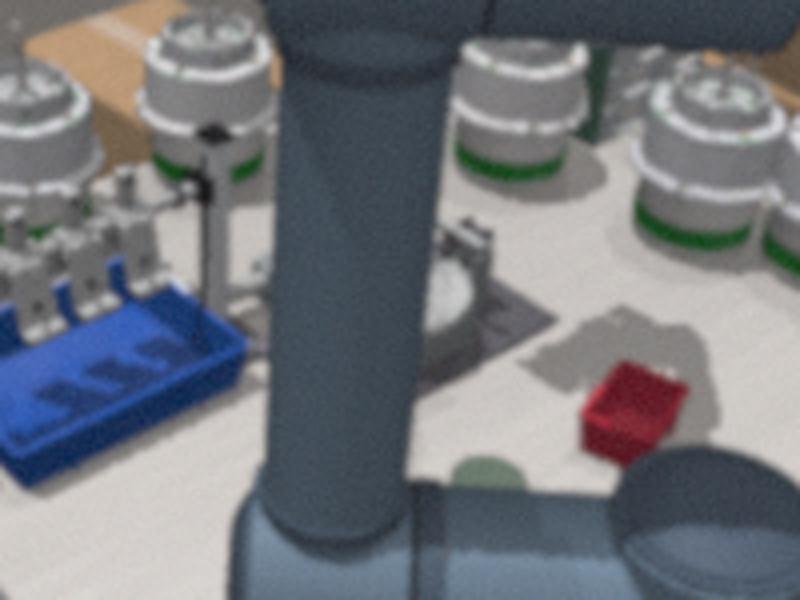

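```bash
python3 - <<'E'
from h import *
f=load("w14");D=load("s14")
w=lambda u,v:(u/1.5-.17,v/1.5-.17); d=lambda u,v:(160+u/4-.4,90+v/4-.4)
for n,a,b in [("barfar",(428,142),(453,208)),("barnear",(426,247),(552,226)),("knobtop",(306,202),(458,258))]:
    x,e=tri((f,w(*a)),(D,d(*b)));print(n,x.round(4),np.round(e,4),"plane",onz(f,w(*a),.122 if 'bar' in n else .133).round(4))
print("hub",onz(f,w(352,191),.077), "hinge?",onz(f,w(463,192),.10))
save(f,"w14c",(180,65,340,180),5)
E
```

```text
barfar [ 0.6021 -0.3419  0.1217] [0.0004 0.0004] plane [ 0.6017 -0.342   0.122 ]
barnear [ 0.5058 -0.3452  0.1241] [0.0015 0.0015] plane [ 0.5041 -0.3462  0.122 ]
knobtop [ 0.544  -0.2319  0.1314] [0.0005 0.0005] plane [ 0.5446 -0.2319  0.133 ]
hub [ 0.55134116 -0.27107826  0.077     ] hinge? [ 0.55616209 -0.38172371  0.1       ]
```

View pics/w14c.png

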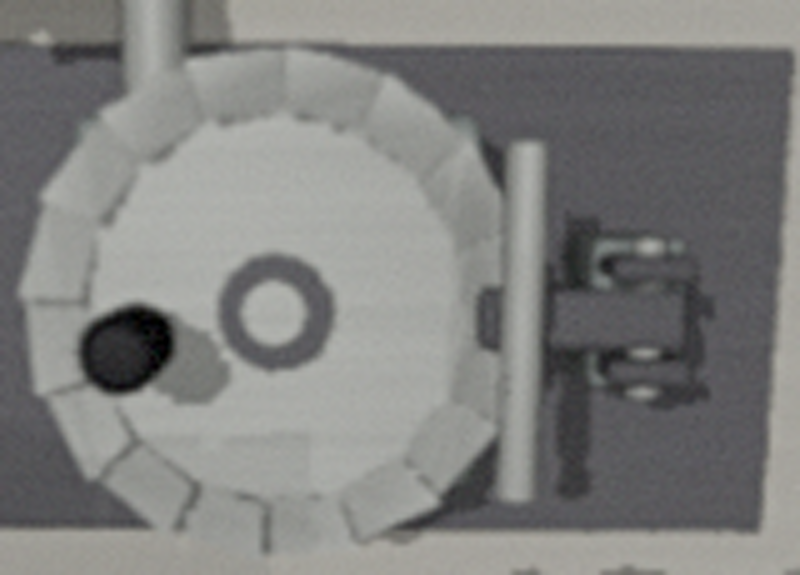

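Measured values, checked against the given sizes:
- **Finger bar:** 97 mm long at z 0.122, so the pawl is down. Its middle is at about (0.553, -0.344).
- **Wheel hub:** (0.551, -0.271).
- **Knob:** (0.5445, -0.232), radius 40 mm, about 100° round from the stand's x.

I'll grasp the finger bar 36 mm to the -x side of its middle.

```bash
python3 - <<'E'
from h import *
plan(.517,-.345,.107,-88.05)
E
```

```text
pos [ 0.5113 -0.299   0.3826] yaw -87.93 tilt [-3.e-04  5.e-04 -1.e+00]
twist z (tool) rad 0.0021
slide after twist cm [ 0.41  4.61 27.56]
```

apply_moves:
  deltas:
    - {"twist":[0,0,0],"slide":[0.41,4.6,0],"gripper":3}
    - {"twist":[0,0,0],"slide":[0,0,5],"gripper":3}
    - {"twist":[0,0,0],"slide":[0,0,5],"gripper":3}
    - {"twist":[0,0,0],"slide":[0,0,5],"gripper":3}
    - {"twist":[0,0,0],"slide":[0,0,4],"gripper":3}
    - {"twist":[0,0,0],"slide":[0,0,3],"gripper":3}
    - {"twist":[0,0,0],"slide":[0,0,0],"gripper":3}
    - {"twist":[0,0,0],"slide":[0,0,0],"gripper":3}

```text
time: 32.83
position: [0.5174, -0.3461, 0.1646]
tool_rot: [3.14, 0.055, 0.003]
contact_force: [0.4, -1.0, 0.5]
width: 0.0303
```

```bash
python3 - <<'E'
from h import *
plan(.517,-.345,.107,-88.05)
f=grab_frame("wrist");store(f,"w15");save(f,"w15",None,1.5)
f=grab_frame("side");store(f,"s15");save(f,"s15",(200,70,340,190),5)
E
```

```text
pos [ 0.5174 -0.3461  0.1646] yaw -87.98 tilt [ 0.0017 -0.0015 -1.    ]
twist z (tool) rad 0.0012
slide after twist cm [-0.04 -0.11  5.76]
```

View pics/w15.png

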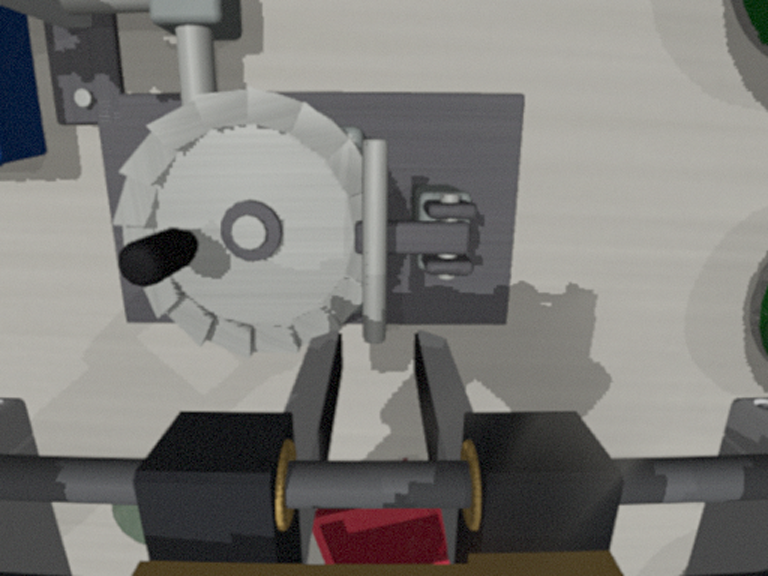

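View pics/s15.png

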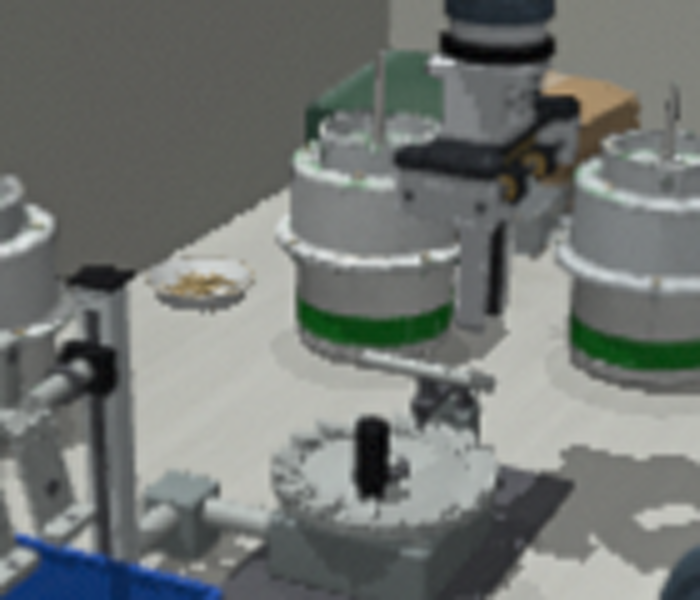

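```bash
python3 - <<'E'
from h import *
f=load("w15");g=load("w14")
w=lambda u,v:(u/1.5-.17,v/1.5-.17); c=lambda u,v:(180+u/5-.4,65+v/5-.4)
print("hub",onz(f,w(250.5,231),.077),tri((f,w(250.5,231)),(g,c(276,312))))
print("hinge",onz(f,w(447,237),.10),onz(g,c(648,320),.10))
print("bar",tri((f,w(374.5,143)),(g,c(527,143))),tri((f,w(374,338)),(g,c(516,500))))
E
```

```text
hub [ 0.55140368 -0.27060162  0.077     ] (array([ 0.55201754, -0.27172331,  0.08101063]), [8.767917280889177e-05, 8.76791728091499e-05])
hinge [ 0.55574879 -0.38191635  0.1       ] [ 0.55507834 -0.38285933  0.1       ]
bar (array([ 0.60279007, -0.3416462 ,  0.12283013]), [0.0006136082454262493, 0.0006136082454261415]) (array([ 0.50286257, -0.34499106,  0.11609853]), [0.00034464266860011737, 0.0003446426686001912])
```

apply_moves:
  deltas:
    - {"twist":[0,0,0],"slide":[0,-0.1,3],"gripper":3}
    - {"twist":[0,0,0],"slide":[0,0,2],"gripper":3}
    - {"twist":[0,0,0],"slide":[0,0,0.7],"gripper":3}
    - {"twist":[0,0,0],"slide":[0,0,0],"gripper":3}
    - {"twist":[0,0,0],"slide":[0,0,0],"gripper":0.8}
    - {"twist":[0,0,0],"slide":[0,0,0],"gripper":0.8}
    - {"twist":[0,0,0],"slide":[0,0,0],"gripper":0.8}
    - {"twist":[0,0,0],"slide":[0,0,0],"gripper":0.8}
    - {"twist":[0,0,0],"slide":[0,0,0],"gripper":0.8}
  newtons: 6

```text
time: 34.05
position: [0.5167, -0.3444, 0.1068]
tool_rot: [-3.14, -0.054, -0.001]
contact_force: [-1.3, 4.4, 5.2]
width: 0.0121
```

```bash
python3 - <<'E'
from h import *
o=env.get_obs();print(o["position"],o["width"],o["contact_force"])
# arc increments
r=.049;a0=np.arctan2(28,40);prev=None
for th in np.arange(0,1.71,.1):
    p=np.array([r*np.cos(a0+th),r*np.sin(a0+th)])*100
    if prev is not None: print(round(th,2),"dy_tool",(-(p-prev)[0]).round(2),"dz_tool",(-(p-prev)[1]).round(2), "rel",(p-p0).round(2))
    else:p0=p
    prev=p
E
```

```text
[ 0.51668168 -0.344351    0.10680825] 0.012105463722525698 [-1.33490011  4.4458215   5.22595721]
0.1 dy_tool 0.3 dz_tool -0.39 rel [-0.3   0.39]
0.2 dy_tool 0.34 dz_tool -0.35 rel [-0.64  0.74]
0.3 dy_tool 0.37 dz_tool -0.32 rel [-1.01  1.06]
0.4 dy_tool 0.4 dz_tool -0.28 rel [-1.41  1.34]
0.5 dy_tool 0.43 dz_tool -0.24 rel [-1.84  1.58]
0.6 dy_tool 0.45 dz_tool -0.2 rel [-2.29  1.78]
0.7 dy_tool 0.47 dz_tool -0.15 rel [-2.75  1.93]
0.8 dy_tool 0.48 dz_tool -0.1 rel [-3.23  2.03]
0.9 dy_tool 0.49 dz_tool -0.05 rel [-3.72  2.08]
1.0 dy_tool 0.49 dz_tool -0.0 rel [-4.21  2.09]
1.1 dy_tool 0.49 dz_tool 0.04 rel [-4.7   2.04]
1.2 dy_tool 0.48 dz_tool 0.09 rel [-5.18  1.95]
1.3 dy_tool 0.47 dz_tool 0.14 rel [-5.65  1.81]
1.4 dy_tool 0.45 dz_tool 0.19 rel [-6.1   1.62]
1.5 dy_tool 0.43 dz_tool 0.23 rel [-6.53  1.39]
1.6 dy_tool 0.41 dz_tool 0.27 rel [-6.94  1.12]
1.7 dy_tool 0.38 dz_tool 0.31 rel [-7.32  0.81]
```

apply_moves:
  deltas:
    - {"twist":[0,0,0],"slide":[0,0.3,-0.39],"gripper":0.8}
    - {"twist":[0,0,0],"slide":[0,0.34,-0.35],"gripper":0.8}
    - {"twist":[0,0,0],"slide":[0,0.37,-0.32],"gripper":0.8}
    - {"twist":[0,0,0],"slide":[0,0.4,-0.28],"gripper":0.8}
    - {"twist":[0,0,0],"slide":[0,0.43,-0.24],"gripper":0.8}
    - {"twist":[0,0,0],"slide":[0,0.45,-0.2],"gripper":0.8}
    - {"twist":[0,0,0],"slide":[0,0.47,-0.15],"gripper":0.8}
    - {"twist":[0,0,0],"slide":[0,0,0],"gripper":0.8}

```text
time: 35.05
position: [0.5174, -0.3735, 0.1255]
tool_rot: [3.14, 0.053, 0.001]
contact_force: [0.7, 1.6, 3.3]
width: 0.0117
```

```bash
python3 - <<'E'
from h import *
f=grab_frame("side");store(f,"s16");save(f,"s16",(200,70,340,190),5)
print(env.get_obs()["position"])
E
```

```text
[ 0.51738612 -0.37337329  0.12548566]
```

View pics/s16.png

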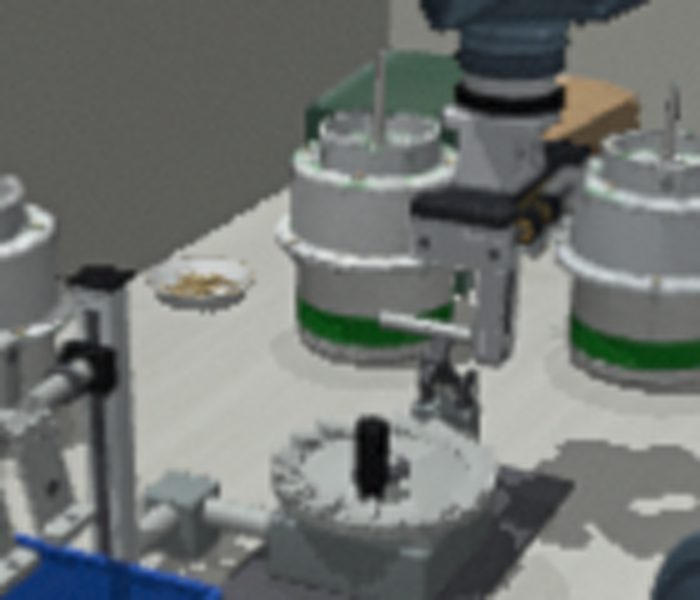

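The pawl follows with low forces. I'll continue over the top, and watch that the hand stays clear of the stators (they stand at y ≈ -0.5 or beyond).

apply_moves:
  deltas:
    - {"twist":[0,0,0],"slide":[0,0.48,-0.1],"gripper":0.8}
    - {"twist":[0,0,0],"slide":[0,0.49,-0.05],"gripper":0.8}
    - {"twist":[0,0,0],"slide":[0,0.49,0],"gripper":0.8}
    - {"twist":[0,0,0],"slide":[0,0.49,0.04],"gripper":0.8}
    - {"twist":[0,0,0],"slide":[0,0.48,0.09],"gripper":0.8}
    - {"twist":[0,0,0],"slide":[0,0.47,0.14],"gripper":0.8}
    - {"twist":[0,0,0],"slide":[0,0.45,0.19],"gripper":0.8}
    - {"twist":[0,0,0],"slide":[0,0.43,0.23],"gripper":0.8}
    - {"twist":[0,0,0],"slide":[0,0.41,0.27],"gripper":0.8}
    - {"twist":[0,0,0],"slide":[0,0.38,0.31],"gripper":0.8}
    - {"twist":[0,0,0],"slide":[0,0,0],"gripper":0.8}

```text
time: 36.48
position: [0.5188, -0.4187, 0.1137]
tool_rot: [3.141, 0.053, -0.0]
contact_force: [-0.8, 0.2, -0.7]
width: 0.0116
```

```bash
python3 - <<'E'
from h import *
f=grab_frame("side");store(f,"s17");save(f,"s17",(200,70,340,190),5)
print(env.get_obs()["position"])
E
```

```text
[ 0.51873669 -0.41860189  0.11382864]
```

View pics/s17.png

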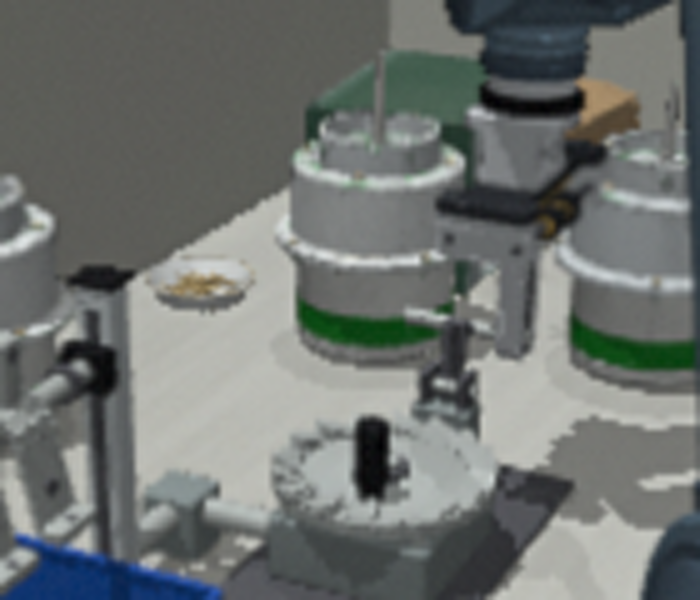

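apply_moves:
  deltas:
    - {"twist":[0,0,0],"slide":[0,0,0],"gripper":3}
    - {"twist":[0,0,0],"slide":[0,0,0],"gripper":3}
    - {"twist":[0,0,0],"slide":[0,0,0],"gripper":3}
    - {"twist":[0,0,0],"slide":[0,0,0],"gripper":3}
    - {"twist":[0,0,0],"slide":[0,0,-3],"gripper":3}
    - {"twist":[0,0,0],"slide":[0,0,-4],"gripper":3}
    - {"twist":[0,0,0],"slide":[0,0,-4],"gripper":3}
    - {"twist":[0,0,0],"slide":[0,0,0],"gripper":3}
    - {"twist":[0,0,0],"slide":[0,0,0],"gripper":3}

```text
time: 37.65
position: [0.5184, -0.4179, 0.2228]
tool_rot: [-3.14, -0.054, 0.002]
contact_force: [-0.0, 0.7, -0.6]
width: 0.0301
```

```bash
python3 - <<'E'
from h import *
f=grab_frame("side");store(f,"s18");save(f,"s18",(200,70,340,190),5)
f=grab_frame("wrist");store(f,"w18");save(f,"w18",None,1.5)
print(env.get_obs()["position"])
E
```

```text
[ 0.51806103 -0.41750733  0.22169627]
```

View pics/s18.png

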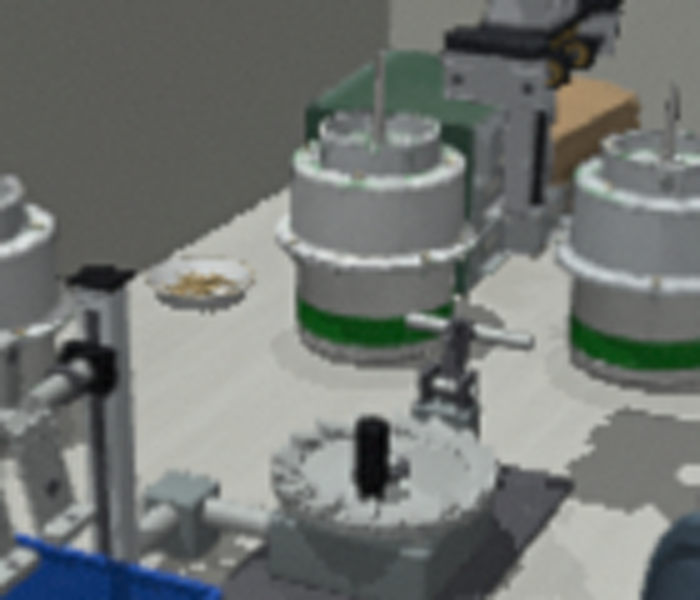

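View pics/w18.png

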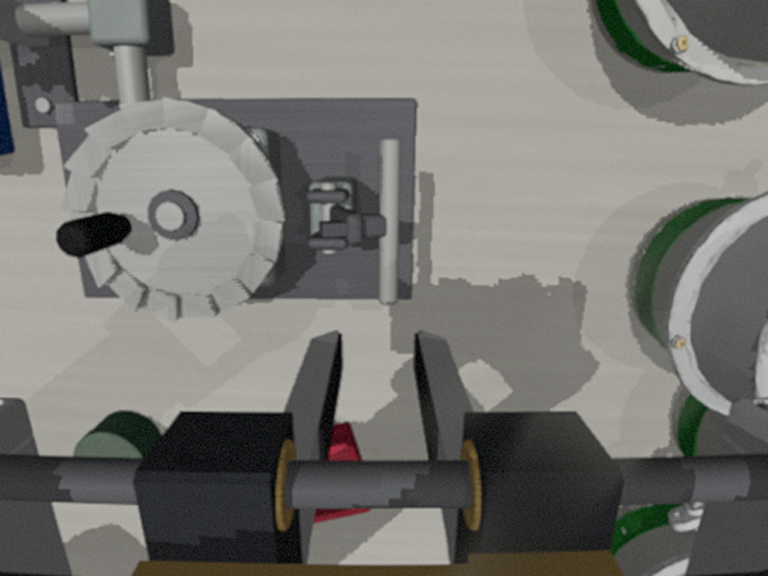

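The pawl stays back: its finger bar is now at wrist-view x 390, on the far side of the hinge. Next I'll refine the knob and hub positions from several wrist views.

```bash
python3 - <<'E'
from h import *
f=load("w15");g=load("w14");k=load("w18");D=load("s14");D2=load("s18")
w=lambda u,v:(u/1.5-.17,v/1.5-.17); c=lambda u,v:(180+u/5-.4,65+v/5-.4)
kn,e=tri((f,w(141,263)),(g,c(122,352)),(k,w(77,237)),(D2,(200+372/5-.4,70+421/5-.4)));print(kn,e)
hb,e=tri((f,w(250.5,231)),(g,c(276,312)),(k,w(172.5,214)));print(hb,e)
v=kn-hb;print(np.hypot(v[0],v[1]),np.degrees(np.arctan2(v[1],v[0])))
print(env.get_obs()["joint_pos"].round(2))
save(k,"w18c",(30,50,200,220),4.5)
E
```

```text
[ 0.54412515 -0.2327022   0.1316458 ] [0.0006827707279156303, 0.0007962804592225183, 0.0014858237295545759, 0.0004324063098707067]
[ 0.55209352 -0.27158057  0.07980756] [0.00028291619287130115, 0.0002791651957098852, 0.00046122490222885325]
0.03968655721454125 101.5827275828875
[-0.85  0.27  1.5  -0.    1.38  0.69]
```

View pics/w18c.png

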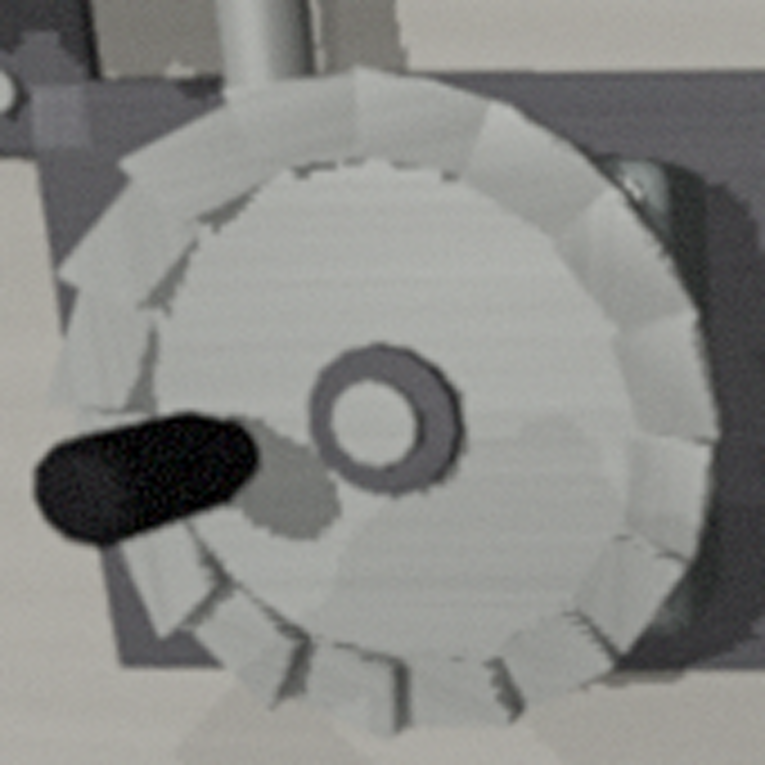

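```bash
python3 - <<'E'
from h import *
plan(.544,-.232,.20,-160)
E
```

```text
pos [ 0.5181 -0.4175  0.2217] yaw -88.04 tilt [-0.0025  0.0028 -1.    ]
twist z (tool) rad 1.2559
slide after twist cm [-16.54  -8.78   2.17]
```

apply_moves:
  deltas:
    - {"twist":[0,0,0.157],"slide":[0,0,-0.5],"gripper":5}
    - {"twist":[0,0,0.157],"slide":[0,0,0],"gripper":5}
    - {"twist":[0,0,0.157],"slide":[0,0,0],"gripper":5}
    - {"twist":[0,0,0.157],"slide":[0,0,0],"gripper":5}
    - {"twist":[0,0,0.157],"slide":[0,0,0],"gripper":5}
    - {"twist":[0,0,0.157],"slide":[0,0,0],"gripper":5}
    - {"twist":[0,0,0.157],"slide":[0,0,0],"gripper":5}
    - {"twist":[0,0,0.157],"slide":[0,0,0],"gripper":5}
    - {"twist":[0,0,0],"slide":[-4.13,-2.2,0],"gripper":5}
    - {"twist":[0,0,0],"slide":[-4.13,-2.2,0],"gripper":5}
    - {"twist":[0,0,0],"slide":[-4.13,-2.2,0],"gripper":5}
    - {"twist":[0,0,0],"slide":[-4.13,-2.2,0],"gripper":5}
    - {"twist":[0,0,0],"slide":[0,0,2.6],"gripper":5}
    - {"twist":[0,0,0],"slide":[0,0,0],"gripper":5}
    - {"twist":[0,0,0],"slide":[0,0,0],"gripper":5}

```text
time: 39.62
position: [0.5448, -0.2333, 0.2028]
tool_rot: [2.573, -1.803, -0.001]
contact_force: [0.2, -0.5, -0.7]
width: 0.0501
```

```bash
python3 - <<'E'
from h import *
plan(.544,-.232,.103,-160)
print(env.get_obs()["joint_pos"].round(2))
f=grab_frame("wrist");store(f,"w19");save(f,"w19",None,1.5)
f=grab_frame("side");store(f,"s19");save(f,"s19",(200,70,340,190),5)
E
```

```text
pos [ 0.5448 -0.2333  0.2028] yaw -160.04 tilt [-7.e-04  4.e-04 -1.e+00]
twist z (tool) rad -0.0007
slide after twist cm [-0.15  0.03  9.98]
[-0.6   0.12  1.71 -0.    1.32  2.2 ]
```

View pics/w19.png

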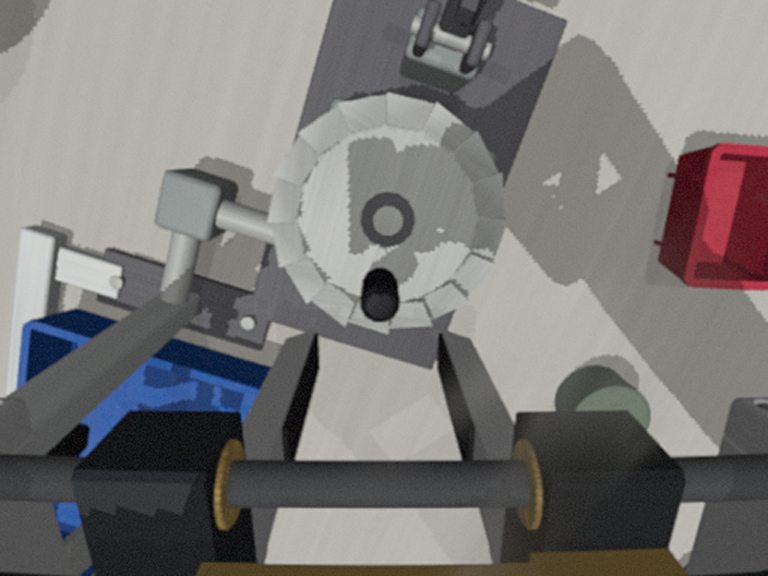

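View pics/s19.png

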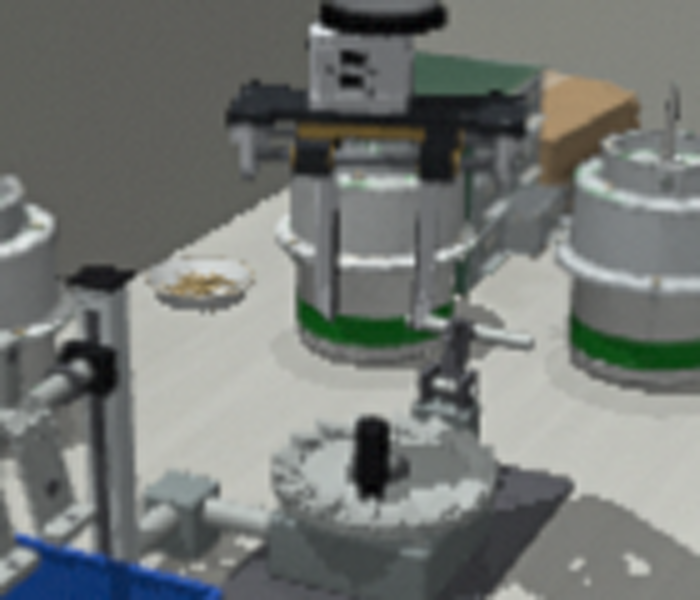

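```bash
python3 - <<'E'
from h import *
k=load("w19");f=load("w15")
w=lambda u,v:(u/1.5-.17,v/1.5-.17)
print(onz(k,w(380,302),.133),onz(k,w(387.5,218.5),.0775),tri((k,w(387.5,218.5)),(f,w(250.5,231))))
E
```

```text
[ 0.54320509 -0.23256955  0.133     ] [ 0.55186253 -0.27166379  0.0775    ] (array([ 0.55231881, -0.2722502 ,  0.08282121]), [0.00011600654540096743, 0.0001160065454009534])
```

apply_moves:
  deltas:
    - {"twist":[0,0,0],"slide":[-0.1,0.05,3],"gripper":5}
    - {"twist":[0,0,0],"slide":[0,0,3],"gripper":5}
    - {"twist":[0,0,0],"slide":[0,0,3],"gripper":5}
    - {"twist":[0,0,0],"slide":[0,0,0.9],"gripper":5}
    - {"twist":[0,0,0],"slide":[0,0,0],"gripper":1.8}
    - {"twist":[0,0,0],"slide":[0,0,0],"gripper":1.8}
    - {"twist":[0,0,0],"slide":[0,0,0],"gripper":1.8}
    - {"twist":[0,0,0],"slide":[0,0,0],"gripper":1.8}
    - {"twist":[0,0,0],"slide":[0,0,0],"gripper":1.8}
  newtons: 20

```text
time: 40.85
position: [0.5439, -0.2332, 0.1055]
tool_rot: [2.572, -1.8, 0.001]
contact_force: [-4.3, -2.4, 5.1]
width: 0.0237
```

```bash
cat > arc.py <<'E'
from h import *
import sys
C=np.array([.552,-.272])
R,p=tool();o=env.get_obs()
a=np.degrees(np.arctan2(p[1]-C[1],p[0]-C[0]));print("pos",p.round(4),"ang",a.round(1),"r",np.hypot(*(p[:2]-C)).round(4),"width",o["width"],"F",o["contact_force"].round(1),"q6",o["joint_pos"][5].round(2))
d=float(sys.argv[1])
# row: radius correction none; chord in tool frame for turn d about C with tool yaw turning too
v=p[:2]-C; c,s=np.cos(d),np.sin(d); n=np.array([[c,-s],[s,c]])@v-v
print("slide x,y cm",(R[:2,0]@n*100).round(3),(R[:2,1]@n*100).round(3),"twist z",-d)
E
python3 arc.py .14
```

```text
pos [ 0.5439 -0.2332  0.1055] ang 101.8 r 0.0396 width 0.023710241078867416 F [-4.3 -2.4  5.1] q6 2.2
slide x,y cm -0.04 0.553 twist z -0.14
```

apply_moves:
  deltas:
    - {"twist":[0,0,-0.14],"slide":[-0.04,0.57,0],"gripper":1.8}
    - {"twist":[0,0,-0.14],"slide":[-0.04,0.57,0],"gripper":1.8}
    - {"twist":[0,0,-0.14],"slide":[-0.04,0.57,0],"gripper":1.8}
    - {"twist":[0,0,0],"slide":[0,0,0],"gripper":1.8}

```text
time: 41.35
position: [0.5289, -0.24, 0.1055]
tool_rot: [2.89, -1.227, 0.002]
contact_force: [-3.4, -1.7, 6.3]
width: 0.0232
```

```bash
python3 arc.py .14;python3 - <<'E'
from h import *
f=grab_frame("side");store(f,"s20");save(f,"s20",(120,70,340,240),3.5)
E
```

```text
pos [ 0.5289 -0.24    0.1055] ang 125.9 r 0.0395 width 0.023216825608317358 F [-3.4 -1.7  6.3] q6 1.75
slide x,y cm -0.04 0.551 twist z -0.14
```

View pics/s20.png

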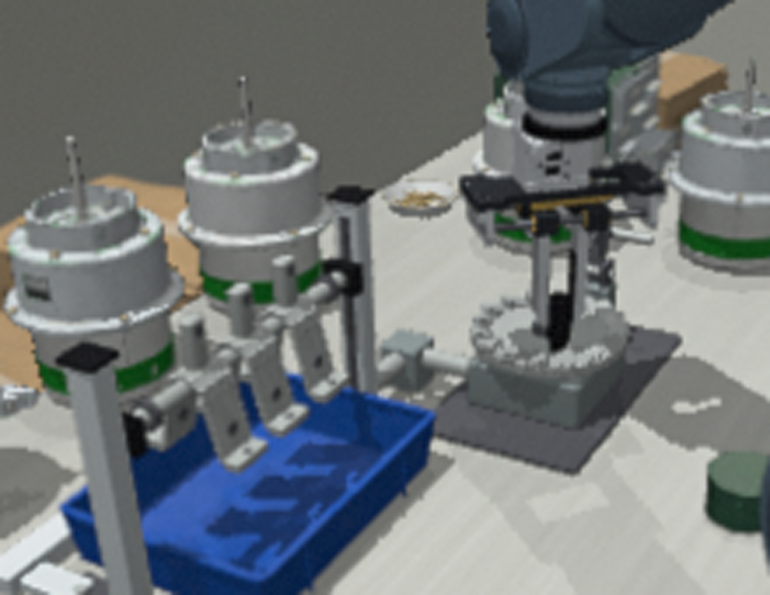

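The wheel follows and the bar goes down with the yokes still hanging. Forces are small, so I'll continue.

apply_moves:
  deltas:
    - {"twist":[0,0,-0.14],"slide":[-0.04,0.57,0],"gripper":1.8}
    - {"twist":[0,0,-0.14],"slide":[-0.04,0.57,0],"gripper":1.8}
    - {"twist":[0,0,-0.14],"slide":[-0.04,0.57,0],"gripper":1.8}
    - {"twist":[0,0,-0.14],"slide":[-0.04,0.57,0],"gripper":1.8}
    - {"twist":[0,0,-0.14],"slide":[-0.04,0.57,0],"gripper":1.8}
    - {"twist":[0,0,-0.14],"slide":[-0.04,0.57,0],"gripper":1.8}
    - {"twist":[0,0,-0.14],"slide":[-0.04,0.57,0],"gripper":1.8}
    - {"twist":[0,0,0],"slide":[0,0,0],"gripper":1.8}

```text
time: 42.4
position: [0.5132, -0.2736, 0.1055]
tool_rot: [3.129, 0.278, 0.004]
contact_force: [0.1, 1.9, 5.2]
width: 0.0235
```

```bash
python3 arc.py .14;python3 - <<'E'
from h import *
f=grab_frame("side");store(f,"s21");save(f,"s21",(120,70,340,240),3.5)
E
```

```text
pos [ 0.5132 -0.2736  0.1055] ang -177.7 r 0.0389 width 0.023495889239920426 F [0.1 1.9 5.2] q6 0.71
slide x,y cm -0.036 0.542 twist z -0.14
```

View pics/s21.png

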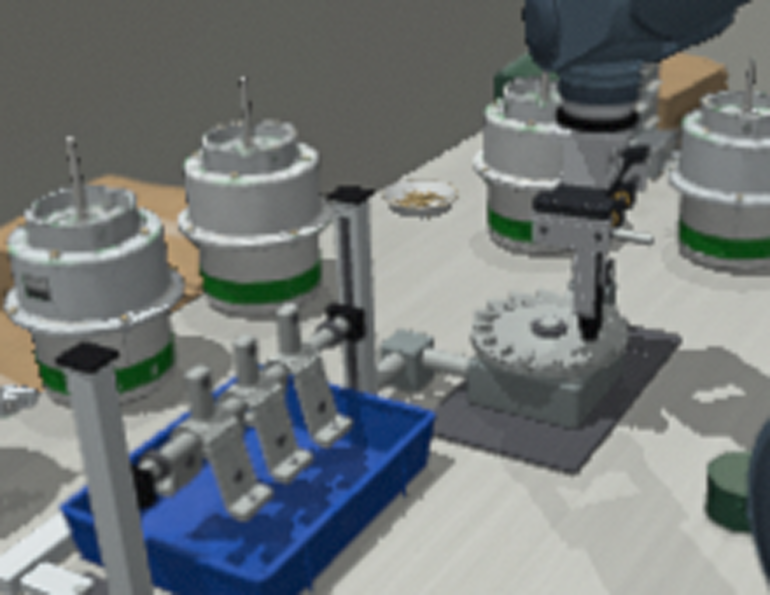

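About 80.5° is done, with about 32° left. I'll finish gently up to the stop.

apply_moves:
  deltas:
    - {"twist":[0,0,-0.12],"slide":[-0.04,0.48,0],"gripper":1.8}
    - {"twist":[0,0,-0.12],"slide":[-0.04,0.48,0],"gripper":1.8}
    - {"twist":[0,0,-0.12],"slide":[-0.04,0.48,0],"gripper":1.8}
    - {"twist":[0,0,-0.12],"slide":[-0.04,0.48,0],"gripper":1.8}
    - {"twist":[0,0,-0.04],"slide":[0,0.16,0],"gripper":1.8}
    - {"twist":[0,0,0],"slide":[0,0,0],"gripper":1.8}

```text
time: 43.2
position: [0.5193, -0.2924, 0.1055]
tool_rot: [-2.952, -1.072, -0.004]
contact_force: [-0.3, 4.7, 6.9]
width: 0.0236
```

```bash
python3 arc.py .05
```

```text
pos [ 0.5193 -0.2924  0.1055] ang -148.1 r 0.0385 width 0.023632478645752766 F [-0.3  4.7  6.9] q6 0.17
slide x,y cm -0.022 0.191 twist z -0.05
```

apply_moves:
  deltas:
    - {"twist":[0,0,-0.03],"slide":[0,0.1,0],"gripper":1.8}
    - {"twist":[0,0,0],"slide":[0,0,0],"gripper":1.8}
    - {"twist":[0,0,0],"slide":[0,0,0],"gripper":1.8}

```text
time: 43.58
position: [0.5199, -0.2932, 0.1055]
tool_rot: [-2.936, -1.116, -0.004]
contact_force: [-0.5, 4.6, 6.6]
width: 0.0237
```

```bash
python3 arc.py .05
```

```text
pos [ 0.5199 -0.2932  0.1055] ang -146.6 r 0.0385 width 0.02373035769915622 F [-0.5  4.6  6.6] q6 0.14
slide x,y cm -0.023 0.191 twist z -0.05
```

apply_moves:
  deltas:
    - {"twist":[0,0,-0.03],"slide":[0,0.12,0],"gripper":1.8}
    - {"twist":[0,0,0],"slide":[0,0,0],"gripper":1.8}
    - {"twist":[0,0,0],"slide":[0,0,0],"gripper":1.8}

```text
time: 43.95
position: [0.5201, -0.2934, 0.1054]
tool_rot: [-2.918, -1.157, -0.002]
contact_force: [-3.0, 7.1, 9.1]
width: 0.0237
```

```bash
python3 arc.py .05; python3 - <<'E'
from h import *
f=grab_frame("side");store(f,"s22");save(f,"s22",(120,70,340,240),3.5)
E
```

```text
pos [ 0.5201 -0.2934  0.1054] ang -146.2 r 0.0384 width 0.023733986508195633 F [-3.   7.1  9.1] q6 0.11
slide x,y cm -0.027 0.19 twist z -0.05
```

View pics/s22.png

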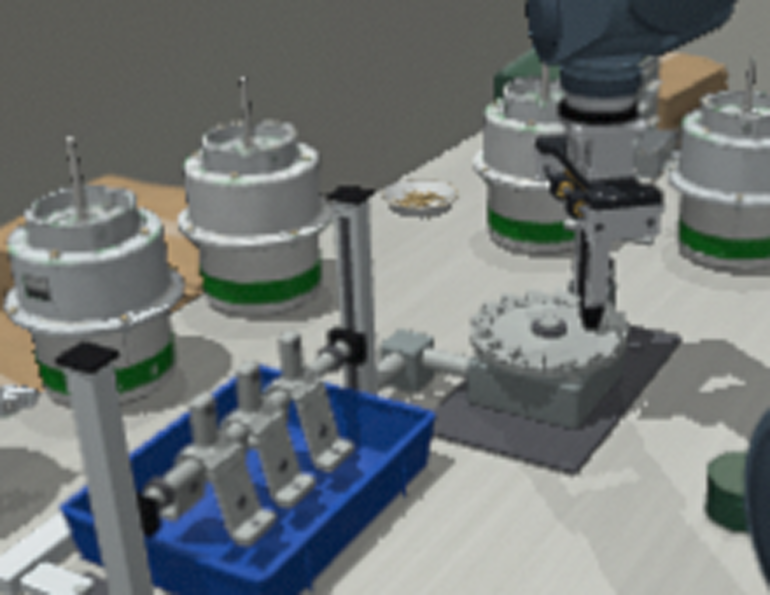

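The last push moved only 0.3 mm while the force rose, so the wheel is at its stop. The yokes hang inside the tray. I'll release and lift.

apply_moves:
  deltas:
    - {"twist":[0,0,0],"slide":[0,-0.05,0],"gripper":1.8}
    - {"twist":[0,0,0],"slide":[0,0,0],"gripper":4}
    - {"twist":[0,0,0],"slide":[0,0,0],"gripper":5}
    - {"twist":[0,0,0],"slide":[0,0,0],"gripper":5}
    - {"twist":[0,0,0],"slide":[0,0,0],"gripper":5}
    - {"twist":[0,0,0],"slide":[0,0,-4],"gripper":5}
    - {"twist":[0,0,0],"slide":[0,0,-5],"gripper":5}
    - {"twist":[0,0,0],"slide":[0,0,-3],"gripper":5}
    - {"twist":[0,0,0],"slide":[0,0,0],"gripper":5}
    - {"twist":[0,0,0],"slide":[0,0,0],"gripper":5}

```text
time: 45.25
position: [0.5184, -0.2941, 0.2221]
tool_rot: [-2.916, -1.162, 0.002]
contact_force: [0.0, -0.9, -0.6]
width: 0.0498
```

```bash
python3 - <<'E'
from h import *
plan(.5195,-.424,.23,-88.05)
E
```

```text
pos [ 0.5184 -0.2941  0.2221] yaw -46.57 tilt [-0.0021  0.0018 -1.    ]
twist z (tool) rad 0.724
slide after twist cm [-0.33 12.98 -0.79]
```

apply_moves:
  deltas:
    - {"twist":[0,0,0.1448],"slide":[0,0,0],"gripper":3}
    - {"twist":[0,0,0.1448],"slide":[0,0,0],"gripper":3}
    - {"twist":[0,0,0.1448],"slide":[0,0,0],"gripper":3}
    - {"twist":[0,0,0.1448],"slide":[0,0,0],"gripper":3}
    - {"twist":[0,0,0.1448],"slide":[0,0,0],"gripper":3}
    - {"twist":[0,0,0],"slide":[-0.11,4.33,-0.25],"gripper":3}
    - {"twist":[0,0,0],"slide":[-0.11,4.33,-0.25],"gripper":3}
    - {"twist":[0,0,0],"slide":[-0.11,4.33,-0.25],"gripper":3}
    - {"twist":[0,0,0],"slide":[0,0,0],"gripper":3}
    - {"twist":[0,0,0],"slide":[0,0,0],"gripper":3}

```text
time: 46.5
position: [0.5197, -0.4235, 0.2293]
tool_rot: [-3.138, -0.054, 0.003]
contact_force: [0.1, -0.5, -0.4]
width: 0.0301
```

```bash
python3 - <<'E'
from h import *
f=grab_frame("wrist");store(f,"w23");save(f,"w23",None,1.5)
f=grab_frame("side");store(f,"s23");save(f,"s23",(120,70,340,240),3.5)
plan(.5195,-.424,.108,-88.05)
E
```

```text
pos [ 0.5202 -0.4231  0.2304] yaw -87.98 tilt [-0.0012  0.0017 -1.    ]
twist z (tool) rad 0.0012
slide after twist cm [-0.07  0.09 12.24]
```

View pics/w23.png

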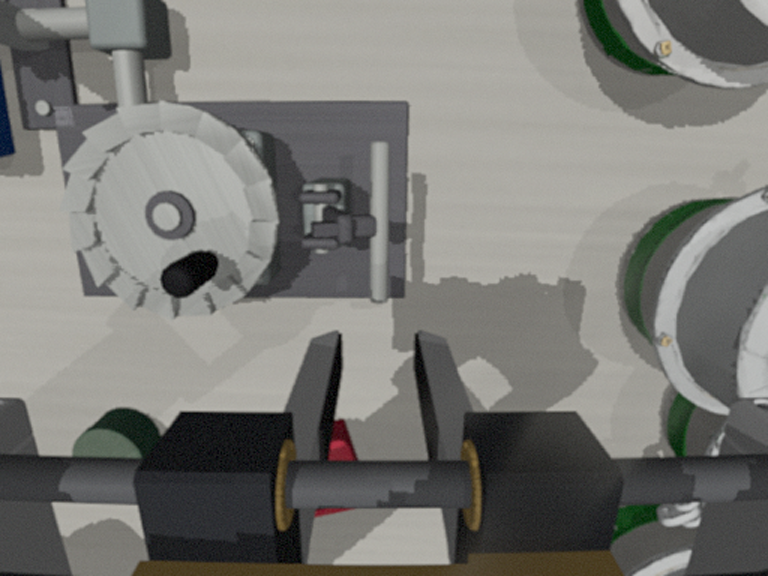

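View pics/s23.png

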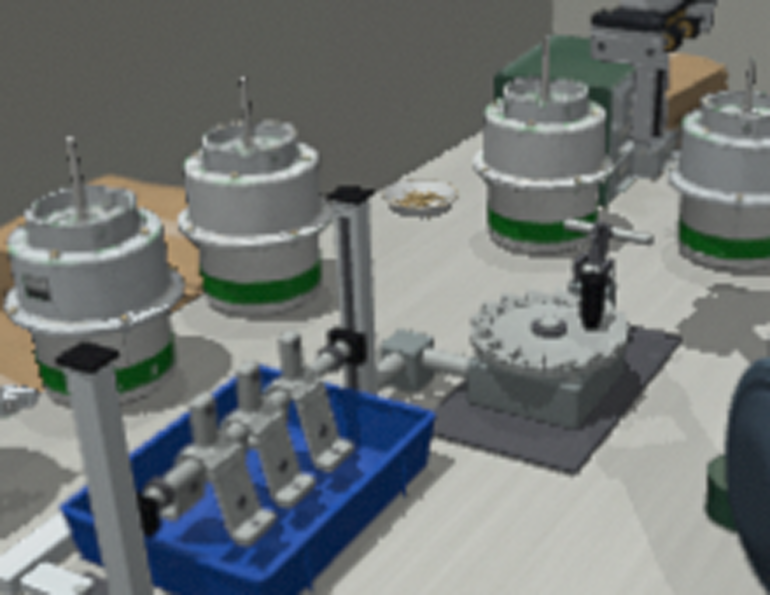

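```bash
python3 - <<'E'
from h import *
k=load("w23");D=load("s23")
w=lambda u,v:(u/1.5-.17,v/1.5-.17)
kn=onz(k,w(177,276),.133);C=np.array([.552,-.272]);v=kn[:2]-C
a=np.degrees(np.arctan2(v[1],v[0]))%360;print(kn,"r",np.hypot(*v),"ang",a,"turned rad",np.radians(a-101.2))
b1,e1=tri((k,w(380,144)),(D,(120+567/3.5,70+224/3.5)));b2,e2=tri((k,w(379,299)),(D,(120+651/3.5,70+240/3.5)));print("fingerbar",b1,e1,b2,e2)
def onx(f,uv,x):
    c,d=ray(f,uv);return c+d*(x-c[0])/d[0]
for u,v in((182,474),(342,350)): print("bar",onx(D,(120+u/3.5,70+v/3.5),.684))
E
```

```text
[ 0.52200181 -0.29750284  0.133     ] r 0.03937367071014715 ang 220.36938859055553 turned rad 2.079898198493759
fingerbar [ 0.60428586 -0.42175483  0.12197007] [0.0006634293698047889, 0.0006634293698046449] [ 0.50766339 -0.42441305  0.12232098] [0.000334395283634151, 0.0003343952836339322]
bar [0.684      0.12139803 0.09042806]
bar [ 0.684      -0.10604499  0.09506502]
```

The bar measures about 0.093 m high, so it is fully down. The finger bar is at y -0.424, z 0.122. I'll grasp it and lead the pawl back.

apply_moves:
  deltas:
    - {"twist":[0,0,0],"slide":[-0.2,0.08,4],"gripper":3}
    - {"twist":[0,0,0],"slide":[0,0,4],"gripper":3}
    - {"twist":[0,0,0],"slide":[0,0,3],"gripper":3}
    - {"twist":[0,0,0],"slide":[0,0,1.2],"gripper":3}
    - {"twist":[0,0,0],"slide":[0,0,0],"gripper":3}
    - {"twist":[0,0,0],"slide":[0,0,0],"gripper":0.8}
    - {"twist":[0,0,0],"slide":[0,0,0],"gripper":0.8}
    - {"twist":[0,0,0],"slide":[0,0,0],"gripper":0.8}
    - {"twist":[0,0,0],"slide":[0,0,0],"gripper":0.8}
    - {"twist":[0,0,0],"slide":[0,0,0],"gripper":0.8}
  newtons: 6

```text
time: 47.85
position: [0.519, -0.4238, 0.1112]
tool_rot: [-3.138, -0.054, -0.001]
contact_force: [-0.8, 6.6, 5.2]
width: 0.0116
```

```bash
python3 - <<'E'
from h import *
o=env.get_obs();print(o["position"],o["width"],o["contact_force"])
r=.049;a0=np.arctan2(28,40);prev=None
for th in np.arange(1.9,-.01,-.1):
    p=np.array([r*np.cos(a0+th),r*np.sin(a0+th)])*100
    if prev is not None: print(round(th,2),(-(p-prev)[0]).round(2),(-(p-prev)[1]).round(2), (p-p0).round(2))
    else:p0=p
    prev=p
E
```

```text
[ 0.5190331  -0.42384017  0.11120304] 0.011575144783307106 [-0.78944448  6.63882725  5.20942707]
1.8 -0.31 -0.38 [0.31 0.38]
1.7 -0.34 -0.35 [0.65 0.73]
1.6 -0.38 -0.31 [1.03 1.04]
1.5 -0.41 -0.27 [1.44 1.31]
1.4 -0.43 -0.23 [1.87 1.54]
1.3 -0.45 -0.19 [2.32 1.73]
1.2 -0.47 -0.14 [2.79 1.87]
1.1 -0.48 -0.09 [3.27 1.96]
1.0 -0.49 -0.04 [3.76 2.01]
0.9 -0.49 0.0 [4.25 2.  ]
0.8 -0.49 0.05 [4.74 1.95]
0.7 -0.48 0.1 [5.22 1.84]
0.6 -0.47 0.15 [5.68 1.7 ]
0.5 -0.45 0.2 [6.13 1.5 ]
0.4 -0.43 0.24 [6.56 1.26]
0.3 -0.4 0.28 [6.96 0.98]
0.2 -0.37 0.32 [7.33 0.66]
0.1 -0.34 0.35 [7.67 0.31]
-0.0 -0.3 0.39 [ 7.97 -0.08]
```

apply_moves:
  deltas:
    - {"twist":[0,0,0],"slide":[0,-0.31,-0.38],"gripper":0.8}
    - {"twist":[0,0,0],"slide":[0,-0.34,-0.35],"gripper":0.8}
    - {"twist":[0,0,0],"slide":[0,-0.38,-0.31],"gripper":0.8}
    - {"twist":[0,0,0],"slide":[0,-0.41,-0.27],"gripper":0.8}
    - {"twist":[0,0,0],"slide":[0,-0.43,-0.23],"gripper":0.8}
    - {"twist":[0,0,0],"slide":[0,-0.45,-0.19],"gripper":0.8}
    - {"twist":[0,0,0],"slide":[0,-0.47,-0.14],"gripper":0.8}
    - {"twist":[0,0,0],"slide":[0,-0.48,-0.09],"gripper":0.8}
    - {"twist":[0,0,0],"slide":[0,-0.49,-0.04],"gripper":0.8}
    - {"twist":[0,0,0],"slide":[0,-0.49,0],"gripper":0.8}
    - {"twist":[0,0,0],"slide":[0,-0.49,0.05],"gripper":0.8}
    - {"twist":[0,0,0],"slide":[0,0,0],"gripper":0.8}

```text
time: 49.35
position: [0.5167, -0.3768, 0.1287]
tool_rot: [-3.139, -0.054, 0.0]
contact_force: [4.3, 1.2, 3.4]
width: 0.0116
```

```bash
python3 - <<'E'
from h import *
o=env.get_obs();print(o["position"],o["width"],o["contact_force"])
f=grab_frame("side");store(f,"s24");save(f,"s24",(200,70,340,190),5)
E
```

```text
[ 0.51674512 -0.37684968  0.12867191] 0.011630825502008951 [4.27310061 1.19387887 3.43706027]
```

View pics/s24.png

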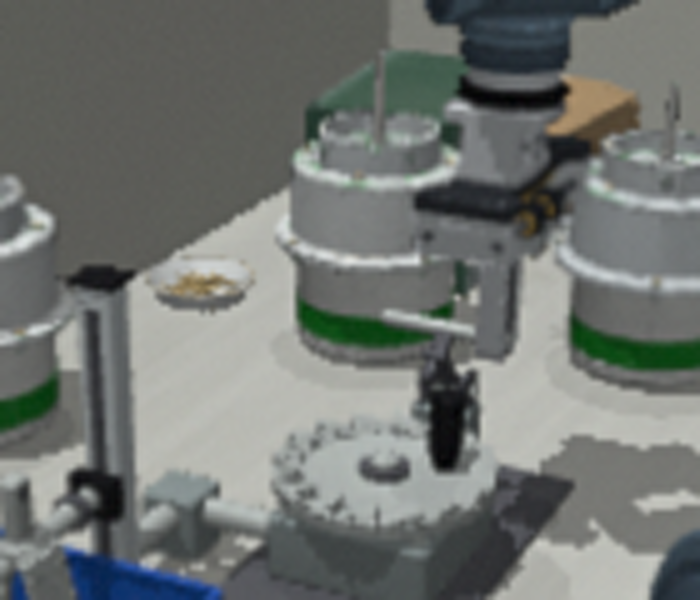

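apply_moves:
  deltas:
    - {"twist":[0,0,0],"slide":[0,-0.48,0.1],"gripper":0.8}
    - {"twist":[0,0,0],"slide":[0,-0.47,0.15],"gripper":0.8}
    - {"twist":[0,0,0],"slide":[0,-0.45,0.2],"gripper":0.8}
    - {"twist":[0,0,0],"slide":[0,-0.43,0.24],"gripper":0.8}
    - {"twist":[0,0,0],"slide":[0,-0.4,0.28],"gripper":0.8}
    - {"twist":[0,0,0],"slide":[0,-0.37,0.32],"gripper":0.8}
    - {"twist":[0,0,0],"slide":[0,0,0],"gripper":0.8}

```text
time: 50.28
position: [0.5151, -0.3513, 0.1152]
tool_rot: [-3.14, -0.054, 0.003]
contact_force: [-0.9, 0.5, -0.9]
width: 0.0117
```

```bash
python3 - <<'E'
from h import *
o=env.get_obs();print(o["position"],o["width"],o["contact_force"])
E
```

```text
[ 0.51507606 -0.35133733  0.11524785] 0.011683250419496881 [-0.85713475  0.49969181 -0.85007277]
```

Now I'll release it, since the remaining fall is under 0.2 rad. I'll open to only 2.2 cm because the knob is close, then lift.

apply_moves:
  deltas:
    - {"twist":[0,0,0],"slide":[0,-0.1,0.1],"gripper":0.8}
    - {"twist":[0,0,0],"slide":[0,0,0],"gripper":2.4}
    - {"twist":[0,0,0],"slide":[0,0,0],"gripper":2.4}
    - {"twist":[0,0,0],"slide":[0,0,0],"gripper":2.4}
    - {"twist":[0,0,0],"slide":[0,-0.2,0],"gripper":2.4}
    - {"twist":[0,0,0],"slide":[0,0,0],"gripper":2.4}
    - {"twist":[0,0,0],"slide":[0,0,-3],"gripper":2.4}
    - {"twist":[0,0,0],"slide":[0,0,-5],"gripper":2.4}
    - {"twist":[0,0,0],"slide":[0,0,-5],"gripper":3}
    - {"twist":[0,0,0],"slide":[0,0,-5],"gripper":3}
    - {"twist":[0,0,0],"slide":[0,0,-4],"gripper":3}
    - {"twist":[0,0,0],"slide":[0,0,0],"gripper":3}
    - {"twist":[0,0,0],"slide":[0,0,0],"gripper":3}

```text
time: 51.9
position: [0.5153, -0.3488, 0.3336]
tool_rot: [-3.14, -0.054, 0.002]
contact_force: [-0.4, 1.1, -0.9]
width: 0.0299
```

```bash
python3 - <<'E'
from h import *
f=grab_frame("wrist");store(f,"w25");save(f,"w25",None,1.5)
f=grab_frame("side");store(f,"s25");save(f,"s25",(120,70,340,240),3.5)
print(tool()[1],env.get_obs()["contact_force"])
E
```

```text
[ 0.5150591  -0.34851629  0.33261463] [-0.63644202  0.68992572 -0.97049157]
```

View pics/w25.png

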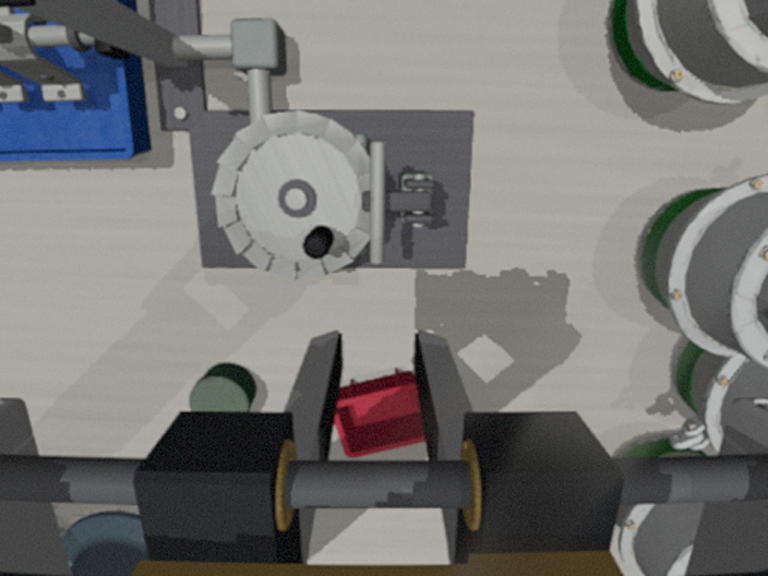

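View pics/s25.png

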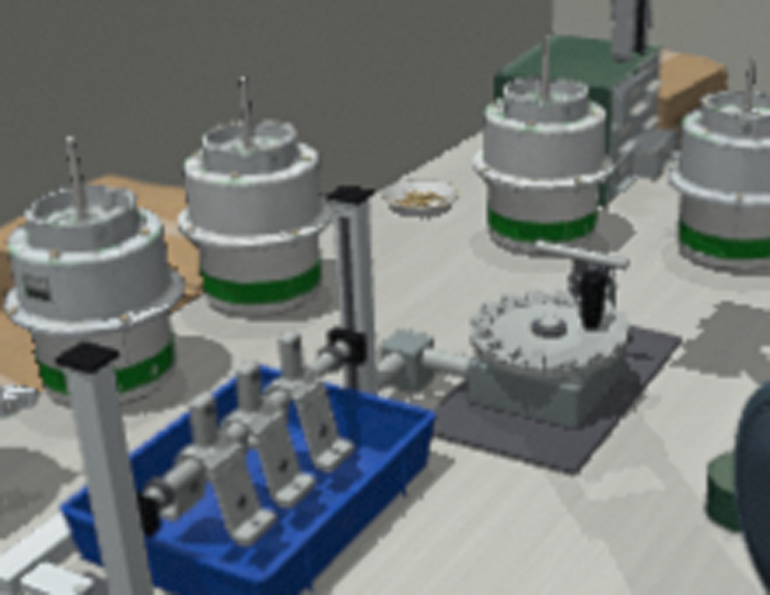

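```bash
python3 - <<'E'
from h import *
k=load("w25");D=load("s25")
w=lambda u,v:(u/1.5-.17,v/1.5-.17);s=lambda u,v:(120+u/3.5-.4,70+v/3.5-.4)
b1,e1=tri((k,w(377.5,144)),(D,s(539,246)));b2,e2=tri((k,w(376.5,262)),(D,s(626,262)))
b=(b1+b2)/2;print("fingerbar",b1,e1,b2,e2,"pawl",np.arctan2(b[2]-.094,b[1]+.3845)-np.arctan2(28,40))
kn,e=tri((k,w(319,240)),(D,s(593,273)));print(kn,e)
v=kn[:2]-[.552,-.272];print(np.radians(np.degrees(np.arctan2(v[1],v[0]))%360-101.2))
for q in ((204,402),(249,368),(290,340)):
    c,d=ray(D,s(*q));print("lug top on x=.684:",(c+d*(.684-c[0])/d[0]).round(3))
print(env.get_obs()["time"])
E
```

```text
fingerbar [ 0.60175874 -0.34535019  0.12715881] [0.0003663128077910568, 0.00036631280779097716] [ 0.50534896 -0.34759393  0.12923997] [9.627089333175434e-05, 9.627089333174674e-05] pawl 0.12171477123756147
[ 0.52187375 -0.29960165  0.132509  ] [0.001517037121481879, 0.0015170371214817307]
2.1170127202929407
lug top on x=.684: [0.684 0.087 0.14 ]
lug top on x=.684: [0.684 0.028 0.143]
lug top on x=.684: [ 0.684 -0.029  0.143]
52.0
```

The pawl reads about 0.12 rad and rests on the teeth. The wheel is at its stop, and the lugs stand upright at about 0.14 m along the bar. The arm is clear, so I'm handing in.

```bash
python3 - <<'E'
from h import *
print(env.hand_in())
E
```

```text
the job is handed in; nothing more can be done
None
```

I hung all three grey yokes on the raised bar, then swung the pawl back and turned the wheel backwards to its hard stop. I then led the pawl down onto the teeth and handed in at about 52 s. No verdict was reported.

**What the last checks showed**
- **Yokes:** all three hang lug up inside the tray in the side view, about 60 mm apart. No fourth yoke was seen on the bench. The purple look-alikes and the capacitor were not touched.
- **Bar:** the axis measured 90 to 95 mm above the bench, against 95 mm fully down.
- **Pawl:** about 0.12 rad by triangulating the finger bar, against the limit of 0.35.
- **Robot:** lifted clear at z = 0.33 m, with contact-force readings at their free-air level of about 1 N.

**What disagreed**
- **Wheel angle:** the knob seen by camera gave 2.08 to 2.12 rad, which is past the 1.985 hard stop. The arm's travel gave about 1.95 rad, and the last push moved only 0.3 mm while the force rose. I put the camera figure down to the 2 mm calibration error on a 40 mm radius.
- **Knob radius:** it measured 39 to 40 mm, against the stated 42 mm.
- **Lug tops:** they measured 140 to 143 mm in the single side view, against an expected 149 mm.

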